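Pour the beads into the covered jewelry bowl

ROBOT

A 7-joint arm with a two-finger parallel gripper is mounted at the origin on the work surface. World frame = base frame: x ahead of the robot, y to its left, z up, the work surface at z = 0. Lengths are in m, angles in rad, forces in N, time in s.
With the tool pointing down it reaches from about 0.4 to 0.85 m from the base axis. Payload 4.5 kg.
Tool frame: the origin (TCP) lies on the centre line of the jaws, within the pads' length; the fingertips stand 25 mm ahead of it and the grasp point (between the pads) lies 6 mm ahead of it; z points along the fingers, y is the direction in which the jaws open and shut (so a half turn about z gives the same grasp; the last joint's range is limited). The gripper opens to 88 mm and grips with 3 to 60 N. Pads are 18 mm wide; open, the fingers measure 123 mm over their backs; the gripper's body (75 mm by 187 mm) begins 45 mm behind the grasp point.
Start: joints at [1.231, 0.689, -0.195, 1.565, 0.157, 0.902, -0.215], TCP at [0.228, -0.582, 0.264] pointing down, gripper open.
Joint ranges: [-3.01, 3.01], [-0.46, 2.08], [-1.47, 1.51], [0.13, 2.56], [-1, 4.14], [0.04, 2.09], [-2.66, 2.66]. Speed limits (rad/s): [2.57, 2.57, 3.14, 3.14, 3.14, 3.14, 3.14].

INTERFACE

Orientations are given as a unit quaternion [x, y, z, w].
In Python, from plant import r, eyes gives the robot as it stands.
- The arm moves only by the tool servo_tool, never from a script. Its argument "deltas" is a list of rows, each an object of numbers: "dx", "dy", "dz": the shift along the tool's x, y, z in units of 60 mm (1.0 is 60 mm); "ax", "ay", "az": the turn, a rotation vector about the tool's x, y, z in units of 6 degrees (1.0 is 6 degrees); "hand": the finger opening in mm, from 0 to 88.1. A call has 1 to 10 rows; each row is the pose to reach, as a shift and turn from the pose commanded when the call began, along the tool's axes at that moment; what a row does not reach only later rows make up. A row lasts 1/8 s, in which the tool goes at most 62.5 mm and 10.7 degrees, less where a joint would pass 70% of its speed; a pose out of reach is approached as far as the arm can. A call with a gripper value outside its range is refused whole. The fingers move at their own pace and stop on an object; "newtons" is the grip in N (left out, the last holds). Time passes only in rows, so rows that repeat a pose let the fingers close. It gives the time, the measured TCP pose, the force and the opening at its end, in the units of the state.
- r.get_state(): the state, without advancing time (a new reading comes with each control period).
- eyes.snapshot(name): name is "scene" or "side" or "wrist"; returns (picture, depth): 480x640x3 uint8, red, green, blue; 480x640 float32, m along the optical axis (not along the pixel's ray), 0 where there is no reading.
- eyes.camera_model(name): a dict with "fx", "fy", "cx", "cy" (pixels), "pose" (4x4, takes a point from camera to world coordinates). Camera axes: x right, y up, looking along -z (the intrinsics and any distortion apply to the point x, -y, -z); pixel columns grow to the right and rows downward; lengths in m; the calibration is good to about 2 mm. The wrist camera is an equidistant fisheye: a pixel r from the principal point sees the ray r / f radians off the axis. A picture is of the moment at which its call begins: read the wrist's pose just before it. camera_model takes no time and is no camera call; for the wrist camera it gives the pose at the moment of the call.
- r.finish_job(): hands the job in, once; it reports no verdict.
The state is a dict: "clock": time; "q": joint angles; "qd": joint speeds; "joint_torque": joint torques, N m; "tool_pos": TCP position; "eef_rot": TCP orientation; "contact_force": force on the tool from outside, world axes, zero at the start; "moment": the same for the moment, N m; "opening": opening from 0.0 (shut) to 1.0 (fully open).
Only numpy, scipy, OpenCV 4.12 (cv2) and the standard library are available. Lean on these libraries where they do the work, as an engineer would, in place of code of your own. Each camera call takes 0.05 s, during which the arm holds its last target.

TASK

Swing the aluminium cover of the jewelry stand clear of its white bowl, lift the spouted jug level, turn its spout to face the bowl and only then tilt it, so that all three beads roll out of the spout into the bowl. Stand the jug upright in the middle of its round cork mat again and let go, then swing the cover back fully home over the bowl. Spill no bead and leave the other things on the dresser where they are.

Things in the scene. Friction and masses are not known exactly. Their poses are not given: they have to be found in the camera images.
- bowl (a point): centre of the mouth, at rim height (52 mm above the dresser top), of the white ceramic bowl on the jewelry stand. Mouth 104 wide inside, 112 outside; inner floor 35 below the rim. The stand is fixed; its +x points from the bowl to its post, 110 away (14 dia, 131 high with a flat cap 24 dia, one short peg high on the far side). Base 215 x 110 x 12 high
- cover (a joint): angle (rad) of the stand's swinging aluminium arm about its vertical post: 0 = fully home over the bowl, at its stop; grows clockwise seen from above, towards the stand's +y side; limit 1.9. Past about 1.1 the cover is clear of the bowl. Very light (0.3 N at the knob), stays where left. Carries a cover disc 112 dia, 60 to 64 mm above the dresser; arm bar 14 wide, top at 70
- hinge (a point): point on the vertical hinge axis of the swinging arm (the post's axis), 70 mm above the dresser top; frame as the stand's
- knob (a point): centre of the cover's round upright knob (aluminium, 16 dia, 70 to 112 mm above the dresser top; this point at 92), which rises from the middle of the cover disc 110 mm from the hinge axis
- jug_mid (a point): middle of the white ceramic jug, 29 mm above its underside; x out along the spout, y to its side, z up. Body: a flat-sided open trough 40 wide (y) outside, 32 inside, 58 high, from x = -42 to +22 of this point, gripped across its sides. Flat foot 66 x 40. Loop handle behind, to x = -74. About 220 g
- jug_lip (a point): pouring edge of the jug's spout: 88 mm ahead (x) of jug_mid and level with it. The spout is an open channel 32 wide that rises from the jug's 5 mm thick floor, from x = +22, at 20 degrees to this lip, so beads roll out once the jug is tilted spout-down well past 20 degrees (about 45 is ample)
- mat: round cork mat on which the jug stands at the start, 140 dia, 4 thick, fixed; origin at the centre of its underside
- bead1_center (a point): centre of amber glass bead 1, 20 mm dia, 11 g, lying in the jug at the start
- bead2_center (a point): centre of amber glass bead 2, 20 mm dia, 11 g, lying in the jug at the start
- bead3_center (a point): centre of amber glass bead 3, 20 mm dia, 11 g, lying in the jug at the start
- jar: closed black glass jar, 60 dia x 75 high (mm); bystander, loose, origin under its centre
- roller: yellow plastic hair roller standing on end, 34 dia x 62 high (mm); bystander, loose, origin under its centre
- ring_block: beechwood ring block 90 x 45 x 24 high (long along its x) with slots and a small brass ring standing 38 mm high at its highest (mm); bystander, loose, origin under its centre
- incense_plate: shallow green ceramic incense plate, 110 dia x 18 high (not the bowl to fill) (mm); bystander, loose, origin under its centre
- scent_bottle: small green glass scent bottle, 40 dia x 90 high (mm); bystander, loose, origin under its centre
- hairbrush: wooden hairbrush lying bristles down, 200 long, 62 wide, 27 high (mm); bystander, loose, origin under its centre
Not all that is in view belongs to the job. There is more than one size of the part that bears bowl; the job needs the larger. Of the things that look like the part that bears jug_mid, the smaller one is meant.

How it is judged:
On the way, in this order (a step that is already met when the one before it is completed fails the run):
1. the cover is swung clear of the bowl (value of joint cover above 1.05 rad), for 0.1 s.
2. the jug is lifted, still level, with its spout pointing at the bowl (y of bowl in the frame of jug between -0.045 and 0.045 m and x of bowl in the frame of jug above 0.03 m and angle between jug_mid's own z axis and vertical below 0.26 rad and height (world z) of jug_mid above 0.06 m), for 0.05 s.
3. the jug is tilted spout-down with its lip over the bowl (angle between jug_mid's own z axis and vertical above 0.3 rad and horizontal distance between jug_lip and bowl below 0.06 m), for 0.05 s.
4. all three beads are in the bowl (horizontal distance between each of bead1_center, bead2_center, bead3_center and bowl below 0.048 m and height (world z) of bead1_center between 0.02 and 0.054 m and height (world z) of bead2_center between 0.02 and 0.054 m and height (world z) of bead3_center between 0.02 and 0.054 m), for 0.2 s.
5. the jug stands upright on the middle of the cork mat, released (horizontal distance between jug_mid and mat below 0.03 m and height (world z) of jug_mid below 0.039 m and angle between jug_mid's own z axis and vertical below 0.1 rad and contact force between the fingers and jug below 0.05 N), for 0.2 s.
At the end, for the whole second after the job is handed in: Cover within 0.15 rad of fully home; all three beads in the bowl (below the rim, at rest); jug upright (within 6 degrees), released, at rest on the cork mat with jug_mid within 30 mm of the mat's centre (all of step 4 and all of step 5 and value of joint cover below 0.15 rad and linear speed of each of bead1, bead2, bead3 below 0.03 m/s and linear speed of jug below 0.02 m/s); the robot touches nothing.
It fails at once if the jug is tilted (over 26 degrees) while its spout does not point at the bowl (angle between jug_mid's own z axis and vertical above 0.45 rad and (y of bowl in the frame of jug above 0.06 m or y of bowl in the frame of jug below -0.06 m or x of bowl in the frame of jug below 0 m)).
It fails at once if a bystander is shifted by more than 30 mm (distance of any of jar, roller, ring_block, incense_plate, scent_bottle, hairbrush from where it was at the start of the episode above 0.03 m).
It also fails if it takes over 72 s, if anything falls off the work surface, if the arm or the gripper's body presses on something with over 40 N, if the wrist force passes 120 N, or if a joint passes its speed limit or range.

## Working session

There is one attempt and no reset: what is moved stays moved. The work goes in short steps, Python scripts to look and compute and a tool call to move; the robot and the scene stay as the last step left them, time stands still between calls to the robot, and variables do not carry over. Pictures are saved under pics/ and viewed, and the job is handed in when it is done.

Besides the shell and the picture viewer there is one more tool, called after "Emit:" in YAML: its name, and indented under it one key for each argument. servo_tool: Moves the arm, as the interface text tells. Its arguments: {"type":"object","properties":{"deltas":{"type":"array","items":{"type":"object","properties":{"dx":{"type":"number"},"dy":{"type":"number"},"dz":{"type":"number"},"ax":{"type":"number"},"ay":{"type":"number"},"az":{"type":"number"},"hand":{"type":"number"}}}},"newtons":{"type":"number"}},"required":["deltas"]}

```bash
ls; mkdir -p pics
python3 - <<'E'
from plant import r, eyes
import cv2, numpy as np, pickle
print(r.get_state())
for n in ["scene","side","wrist"]:
    m=eyes.camera_model(n); p,d=eyes.snapshot(n)
    pickle.dump((m,p,d),open(f"pics/{n}0.pkl","wb"))
    cv2.imwrite(f"pics/{n}0.png",p[:,:,::-1]); print(n,m)
E
```

```text
pics
{'clock': 0.0, 'q': array([ 1.23080926,  0.68998803, -0.19449197,  1.56634609,  0.15728924,
        0.90248855, -0.21511073]), 'qd': array([ 0.00119383, -0.00041243,  0.00073244, -0.00119483, -0.00045428,
       -0.00033307,  0.00121711]), 'joint_torque': array([-8.40785719e-05, -5.27556789e+01, -1.26642399e+00, -1.53423339e+01,
       -5.25781210e-02,  6.75153569e-03,  1.88327135e-04]), 'tool_pos': array([ 0.22794873, -0.58131787,  0.26290636]), 'eef_rot': array([ 9.82581093e-01,  1.85832041e-01, -2.38180803e-04, -8.89157688e-04]), 'contact_force': array([ 0.3183497 , -0.12948117, -0.42415134]), 'moment': array([0.02413915, 0.02818681, 0.01490399]), 'opening': 0.9965101552733223}
scene {'fx': 436.79062434416835, 'fy': 436.79062434416835, 'cx': 319.3578498823313, 'cy': 246.72362955044034, 'pose': array([[-0.20385295, -0.65753497,  0.72532182,  1.20946463],
       [ 0.97894776, -0.14467191,  0.14398375,  0.05389725],
       [ 0.01025934,  0.73940368,  0.67318418,  0.71944097],
       [ 0.        ,  0.        ,  0.        ,  1.        ]])}
side {'fx': 550.0943413838261, 'fy': 550.0943413838261, 'cx': 305.8325021404943, 'cy': 243.0449612620836, 'pose': array([[-0.70432524,  0.54697924, -0.45248167, -0.06491933],
       [-0.70976065, -0.53105126,  0.46284379,  0.54722631],
       [ 0.01287498,  0.64714625,  0.76225716,  1.16403853],
       [ 0.        ,  0.        ,  0.        ,  1.        ]])}
wrist {'fx': 371.64829954431775, 'fy': 371.64829954431775, 'cx': 321.470467616963, 'cy': 241.98860677332124, 'pose': array([[ 0.36565758,  0.88765042,  0.27994869,  0.30058533],
       [-0.93074862,  0.34912584,  0.10871132, -0.55323489],
       [-0.00123967, -0.30031297,  0.95383991,  0.38387568],
       [ 0.        ,  0.        ,  0.        ,  1.        ]])}
```

View pics/scene0.png

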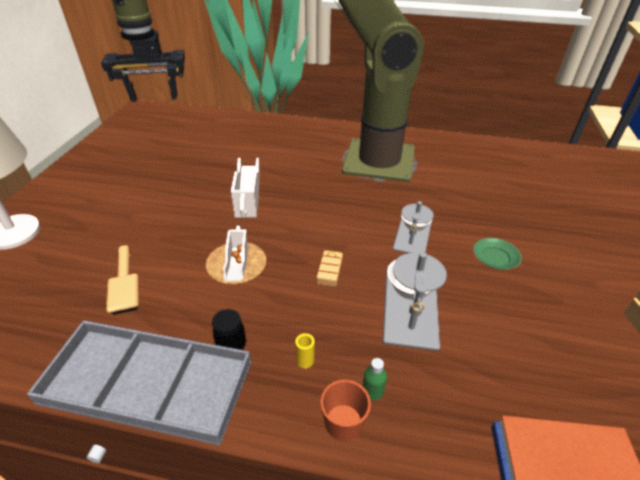

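View pics/side0.png

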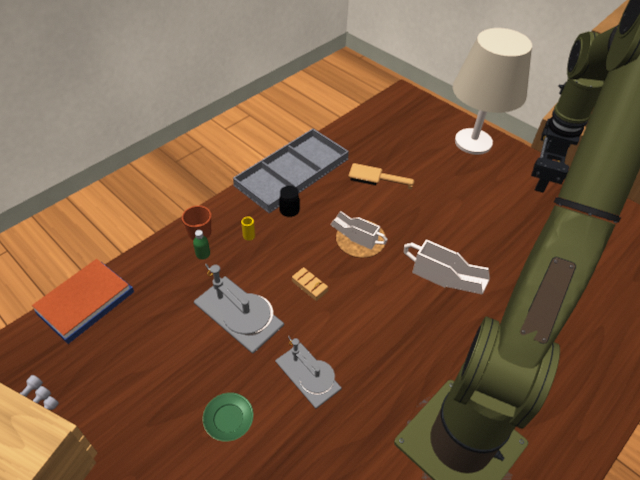

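View pics/wrist0.png

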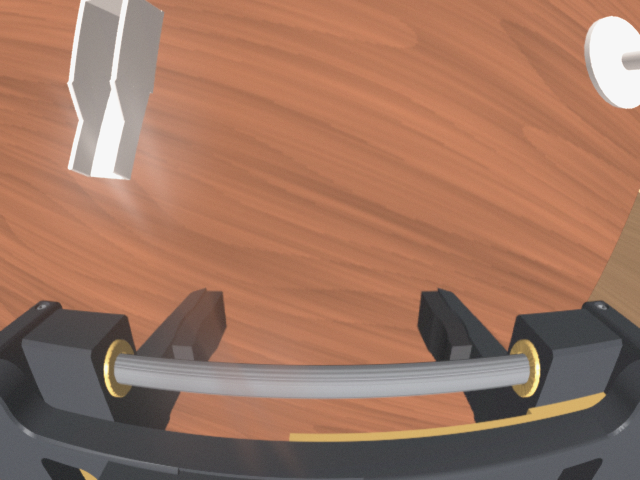

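The scene view shows the larger stand with post near (417,305) and knob near (422,262). The smaller jug, holding amber beads, sits on the cork mat near (236,258). Side view: knob (246,306), post cap (214,270), jug (358,232).

```bash
cat > h.py <<'E'
import numpy as np, cv2, pickle
def load(n,k=0): return pickle.load(open(f"pics/{n}{k}.pkl","rb"))
def cloud(m,d):
    v,u=np.mgrid[0:480,0:640]
    x=(u-m["cx"])/m["fx"]*d; y=-(v-m["cy"])/m["fy"]*d
    P=np.stack([x,y,-d],-1)@m["pose"][:3,:3].T+m["pose"][:3,3]
    P[d==0]=np.nan
    return P
def proj(m,X):
    X=np.atleast_2d(X); c=(X-m["pose"][:3,3])@m["pose"][:3,:3]
    return np.stack([m["cx"]+m["fx"]*c[:,0]/-c[:,2], m["cy"]+m["fy"]*c[:,1]/c[:,2]],-1)
E
python3 - <<'E'
from h import *
for n,boxes in dict(scene=dict(stand=(370,180,540,360),jug=(190,140,350,300)),side=dict(stand=(180,250,350,410),jug=(270,130,500,310))).items():
    m,p,d=load(n)
    for k,(a,b,c,e) in boxes.items():
        cv2.imwrite(f"pics/{n}_{k}.png",cv2.resize(p[b:e,a:c,::-1],None,fx=4,fy=4,interpolation=cv2.INTER_CUBIC)[:600,:800])
    P=cloud(m,d); z=P[...,2]
    print(n,np.nanmedian(z[(z>-.05)&(z<.03)]))
# side heightmaps
for n in ("scene","side"):
    m,p,d=load(n); P=cloud(m,d)
    pts=dict(scene=[(422,262),(417,305),(420,272),(236,258),(330,268),(305,340),(497,254),(229,320),(375,370),(124,290)],side=[(246,306),(214,268),(240,320),(358,232),(310,282),(248,221),(228,417),(289,190),(201,235),(366,173)])[n]
    for u,v in pts: print(n,u,v,P[v,u].round(4))
E
```

```text
scene 0.0017373115979049114
side 0.00043238727936212307
scene 422 262 [0.5391 0.1353 0.097 ]
scene 417 305 [0.6477 0.1313 0.0867]
scene 420 272 [0.5423 0.1356 0.0711]
scene 236 258 [ 0.5434 -0.2715  0.0287]
scene 330 268 [ 0.5258 -0.0568  0.0253]
scene 305 340 [ 0.7416 -0.0636  0.0467]
scene 497 254 [0.3738 0.3228 0.0053]
scene 229 320 [ 0.7469 -0.2063  0.074 ]
scene 375 370 [0.8005 0.0695 0.0829]
scene 124 290 [ 0.6854 -0.4688  0.0277]
side 246 306 [0.5251 0.1364 0.1045]
side 214 268 [0.6461 0.1296 0.129 ]
side 240 320 [0.5262 0.1573 0.0668]
side 358 232 [ 0.5273 -0.2602  0.0472]
side 310 282 [ 0.512  -0.0611  0.0226]
side 248 221 [ 0.7643 -0.0719  0.0487]
side 228 417 [0.3887 0.3146 0.0051]
side 289 190 [ 0.7544 -0.2185  0.075 ]
side 201 235 [0.7829 0.0692 0.0874]
side 366 173 [ 0.6747 -0.4632  0.0367]
```

Run:
```python
from h import *
import cv2
A=[]
for n in ("scene","side"):
    m,p,d=load(n); P=cloud(m,d).reshape(-1,3); C=p.reshape(-1,3).astype(int)
    ok=~np.isnan(P[:,2]); P=P[ok];C=C[ok]
    def sel(c,r,z0,z1): return (np.hypot(*(P[:,:2]-c).T)<r)&(P[:,2]>z0)&(P[:,2]<z1)
    def circ(Q): (c,r)=cv2.minEnclosingCircle(Q[:,:2].astype(np.float32)); return np.round(c,4),round(r,4),len(Q)
    print(n,"cap",circ(P[sel((.647,.13),.03,.124,.136)]))
    print("disc",circ(P[sel((.535,.137),.065,.058,.067)]))
    print("knobtop",circ(P[sel((.535,.137),.02,.106,.116)]))
    grey=(C.max(1)-C.min(1)<25)
    b=sel((.6,.135),.16,.008,.016)&grey&(np.abs(C.mean(1)-130)<70)
    print("base",cv2.minAreaRect(P[b][:,:2].astype(np.float32)))
    # mat: cork colour
    mt=sel((.54,-.27),.09,-.002,.010)&(C[:,0]>150)&(C[:,0]-C[:,2]>60)
    print("mat",circ(P[mt]))
    w=sel((.54,-.27),.12,.02,.09)&grey&(C.mean(1)>150)
    print("jug",cv2.minAreaRect(P[w][:,:2].astype(np.float32)), P[w][:,2].max())
    # top-down map
    img=np.zeros((600,800,3),np.uint8)
    s=sel((.54,-.27),.13,.001,.12)
    x=(400-(P[s][:,1]+.27)*2200).astype(int); y=(300-(P[s][:,0]-.54)*2200).astype(int)
    for xx,yy,c in zip(x,y,C[s]): cv2.circle(img,(xx,yy),3,c[::-1].tolist(),-1)
    cv2.imwrite(f"pics/top_{n}.png",img)
```

```text
scene cap (array([0.6422, 0.131 ]), 0.0125, 113)
disc (array([0.5321, 0.1336]), 0.0572, 1174)
knobtop (array([0.5336, 0.1344]), 0.0083, 50)
base ((0.5804165005683899, 0.1272105574607849), (0.21221895515918732, 0.11019875109195709), 2.6492886543273926)
mat (array([ 0.5284, -0.2809]), 0.0745, 1245)
jug ((0.537057638168335, -0.27189844846725464), (0.15507927536964417, 0.039955656975507736), 14.898625373840332) 0.06541436918808718
side cap (array([0.6434, 0.1304]), 0.0136, 72)
disc (array([0.5373, 0.1345]), 0.0608, 1235)
knobtop (array([0.5324, 0.1342]), 0.01, 36)
base ((0.5772647261619568, 0.12773025035858154), (0.21641473472118378, 0.11081314086914062), 3.460852861404419)
mat (array([ 0.5386, -0.2837]), 0.0766, 565)
jug ((0.5356982350349426, -0.27224859595298767), (0.1571131944656372, 0.04470636695623398), 16.318201065063477) 0.06660386266634788
```

View pics/scene_stand.png

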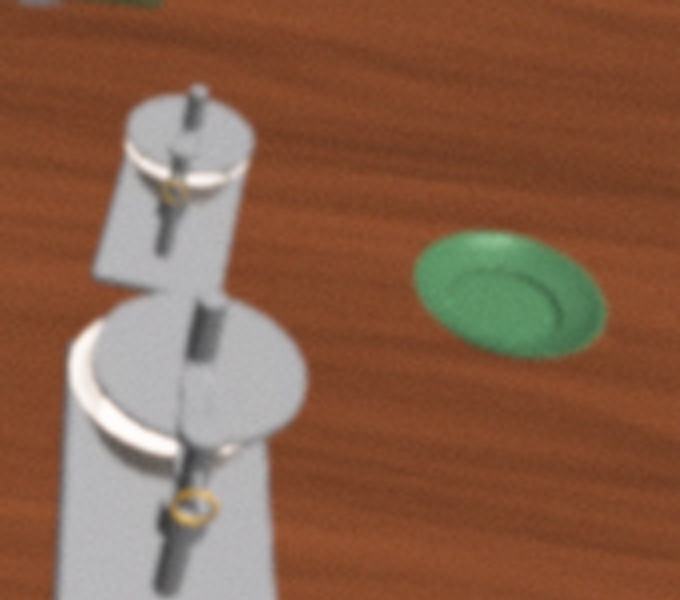

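View pics/side_jug.png

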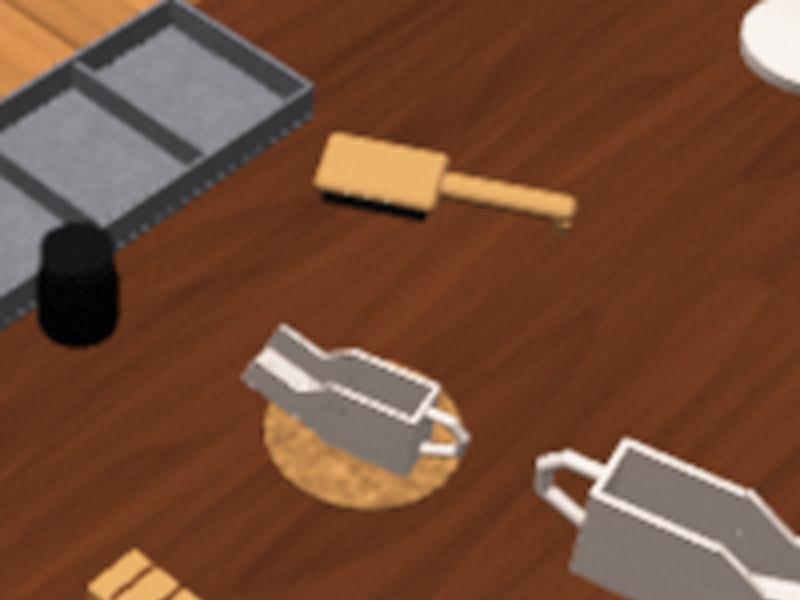

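View pics/side_stand.png

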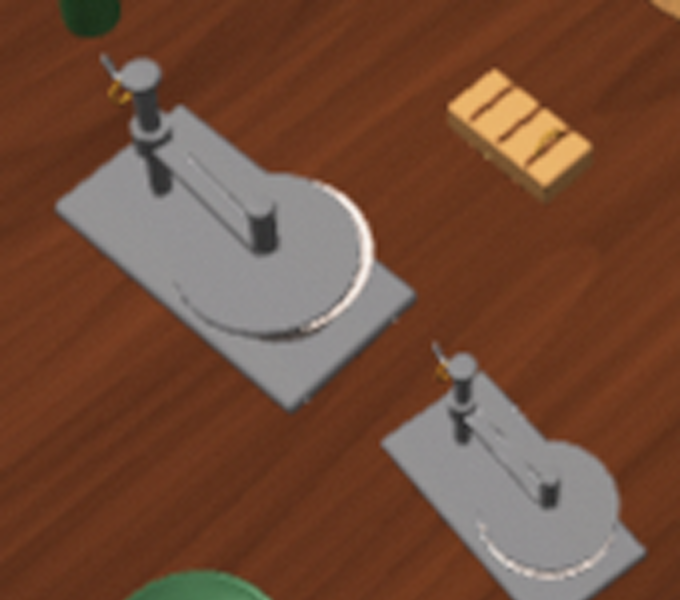

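View pics/scene_jug.png

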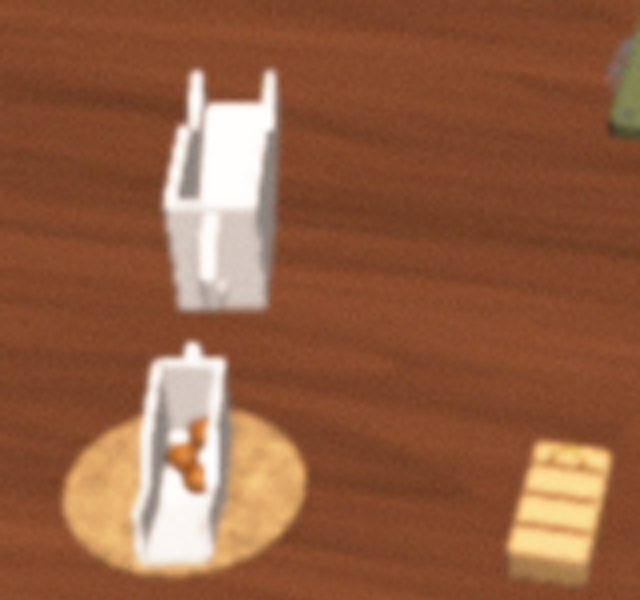

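View pics/top_side.png

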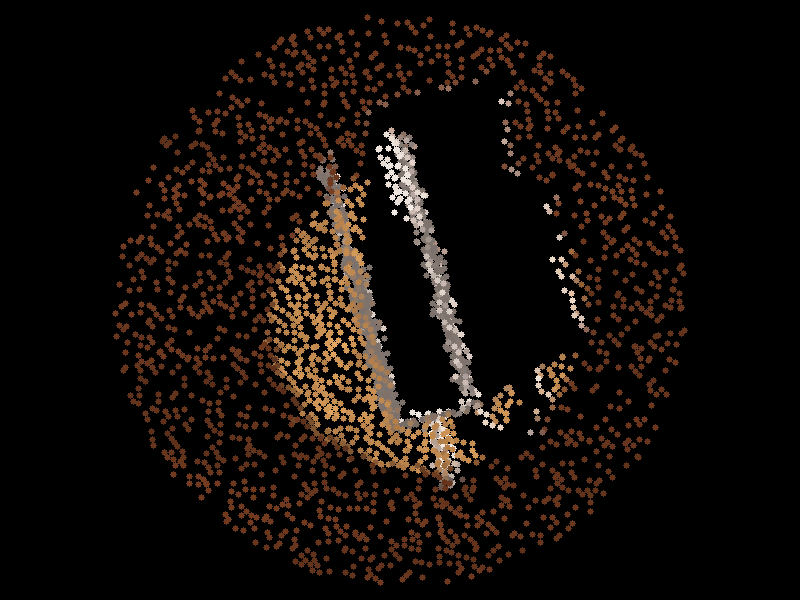

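The jug, hinge and cover fit the stated sizes, and the cover sits slightly open (about 0.08 rad). Next I refine the mat and bowl by ray-plane fits and write the move helper.

```bash
cat >> h.py <<'E'
def rayplane(m,uv,z):
    uv=np.atleast_2d(uv).astype(float)
    D=np.stack([(uv[:,0]-m["cx"])/m["fx"],-(uv[:,1]-m["cy"])/m["fy"],-np.ones(len(uv))],-1)@m["pose"][:3,:3].T
    o=m["pose"][:3,3]; return o+D*((z-o[2])/D[:,2])[:,None]
from scipy.spatial.transform import Rotation as R
def pose(a,tilt=0):
    """tool rotation: tool x at world yaw a deg (level), z down; tilt deg about tool y (tool-x end goes down)"""
    a=np.radians(a); x=[np.cos(a),np.sin(a),0]; y=[np.sin(a),-np.cos(a),0]; z=[0,0,-1]
    M=R.from_matrix(np.array([x,y,z]).T)
    return M*R.from_euler('y',-tilt,degrees=True)
def rows(wps,st=None):
    """wps: list of (pos, Rotation)"""
    if st is None:
        from plant import r; st=r.get_state()
    p0=np.array(st["tool_pos"]);R0=R.from_quat(st["eef_rot"])
    print("tool",p0.round(4),"yaw",np.degrees(np.arctan2(*R0.as_matrix()[[1,0],0])).round(2),"t",round(st["clock"],2),"q",np.round(st["q"],2),"F",np.round(st["contact_force"],1))
    for p,Q in wps:
        d=R0.inv().apply(np.array(p)-p0)/.06; a=(R0.inv()*Q).as_rotvec(degrees=True)/6
        print("d",d.round(3),"a",a.round(3), "mm",round(float(np.linalg.norm(d)*60),1))
E
python3 - <<'E'
from h import *
from scipy.optimize import least_squares
for n,box in dict(scene=(195,230,280,295),side=(325,205,395,265)).items():
    m,p,d=load(n); hsv=cv2.cvtColor(p,cv2.COLOR_RGB2HSV)
    C=p.astype(int); mk=((C[...,0]>150)&(C[...,0]-C[...,2]>50)&(C[...,1]>95)).astype(np.uint8)
    z=np.zeros_like(mk);a,b,c,e=box;z[b:e,a:c]=mk[b:e,a:c]
    ct=max(cv2.findContours(z,0,cv2.CHAIN_APPROX_NONE)[0],key=cv2.contourArea) if 0 else np.vstack(cv2.findContours(z,0,cv2.CHAIN_APPROX_NONE)[0])
    h=cv2.convexHull(ct)[:,0]; X=rayplane(m,ct[:,0],.004)
    f=lambda q:np.hypot(X[:,0]-q[0],X[:,1]-q[1])-.07
    s=least_squares(f,[.53,-.28],loss="cauchy",f_scale=.001); print(n,"mat",s.x.round(4),(np.abs(s.fun)<.002).mean())
    # overlay check
    P=[]
    t=np.linspace(0,2*np.pi,60)
    o=p[:,:,::-1].copy(); o=cv2.resize(o,None,fx=3,fy=3,interpolation=cv2.INTER_CUBIC)
    def dr(pts,col):
        for u,v in proj(m,pts)*3+1: cv2.circle(o,(int(u),int(v)),1,col,-1)
    dr(np.c_[s.x[0]+.07*np.cos(t),s.x[1]+.07*np.sin(t),0*t+.004],(255,0,0))
    J=np.array([.5297,-.274]);ang=np.radians(15.5);ex=np.array([np.cos(ang),np.sin(ang)]);ey=np.array([-ex[1],ex[0]])
    L=lambda lx,ly,z:np.r_[J+ex*lx+ey*ly,z]
    for ly in(-.02,.02): dr(np.array([L(x,ly,.062) for x in np.linspace(-.042,.022,25)]),(0,255,0))
    for ly in(-.02,.02): dr(np.array([L(.088,ly,.033)]),(0,0,255))
    H=np.array([.6425,.1305])
    for sa,col in((2.9,(0,255,0)),):
        e=np.array([np.cos(np.radians(sa)),np.sin(np.radians(sa))]);B=H-.11*e
        dr(np.c_[B[0]+.056*np.cos(t),B[1]+.056*np.sin(t),0*t+.052],(0,0,255))
        en=np.array([-e[1],e[0]])
    dr(np.c_[.534+.056*np.cos(t),.134+.056*np.sin(t),0*t+.064],(255,255,0))
    dr(np.c_[H[0]+.012*np.cos(t),H[1]+.012*np.sin(t),0*t+.131],(255,0,255))
    x0,y0=(200,140) if n=="scene" else(190,200)
    o=o[y0*3:y0*3+600,x0*3:x0*3+800]; cv2.imwrite(f"pics/ov_{n}.png",o)
rows([((.5,-.25,.263),pose(0)),((.534,.134,.2),pose(-20)),((.534,.134,.120),pose(-20))])
E
```

```text
scene mat [ 0.5306 -0.2797] 0.4117647058823529
side mat [ 0.5352 -0.2823] 0.3684210526315789
tool [ 0.2281 -0.5814  0.2631] yaw 21.42 t 0.15 q [ 1.23  0.69 -0.19  1.57  0.16  0.9  -0.22] F [0.1 0.7 0.6]
d [ 6.237e+00 -3.487e+00  6.000e-03] a [-1.30e-02  3.00e-03  3.57e+00] mm 428.7
d [ 9.102 -9.236  1.064] a [-1.200e-02  5.000e-03  6.904e+00] mm 780.7
d [ 9.102 -9.234  2.397] a [-1.200e-02  5.000e-03  6.904e+00] mm 791.2
```

View pics/ov_scene.png

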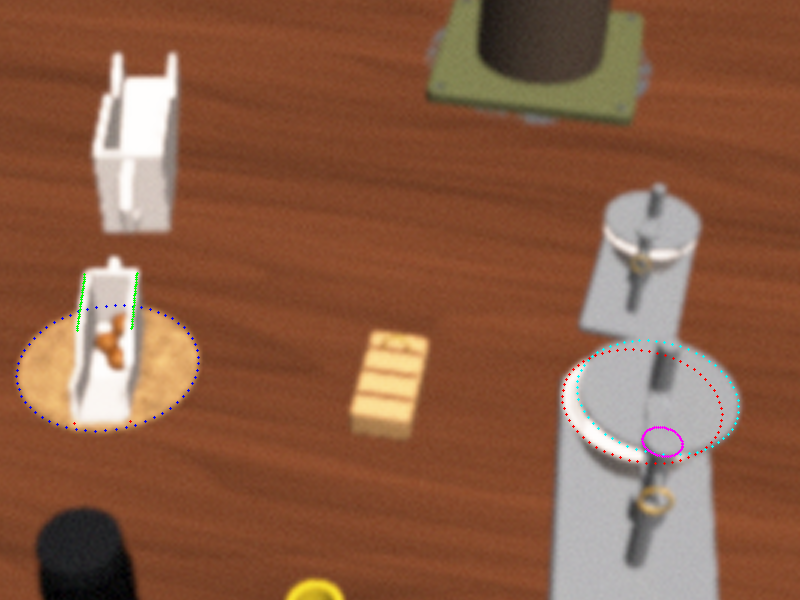

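View pics/ov_side.png

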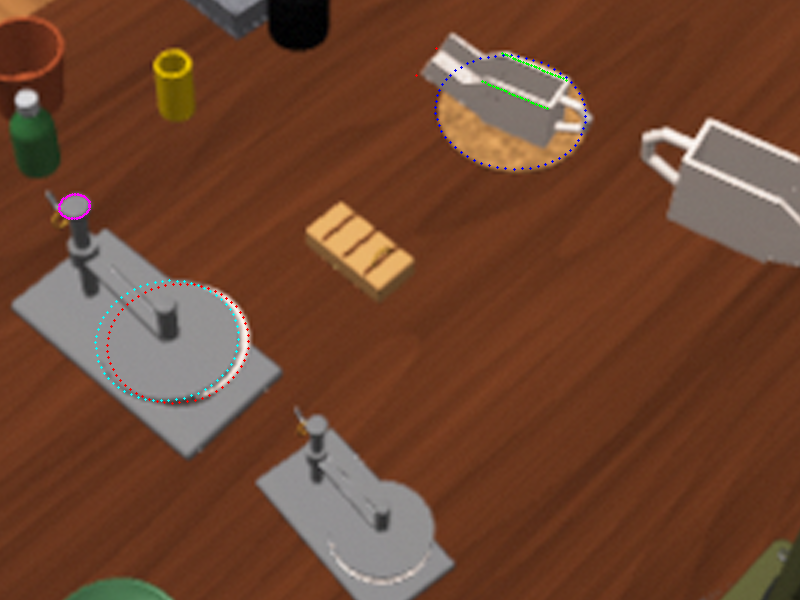

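Overlays show the mat circle, jug rims, bowl and cap circles on their objects within about 2–3 mm. I'm moving to the knob now.

Emit:
servo_tool:
  deltas:
    - {"dx":6.24,"dy":-3.49,"dz":0,"az":3.57,"hand":40}
    - {"dx":6.24,"dy":-3.49,"dz":0,"az":3.57,"hand":40}
    - {"dx":6.24,"dy":-3.49,"dz":0,"az":3.57,"hand":40}
    - {"dx":6.24,"dy":-3.49,"dz":0,"az":3.57,"hand":40}
    - {"dx":6.24,"dy":-3.49,"dz":0,"az":3.57,"hand":40}
    - {"dx":6.24,"dy":-3.49,"dz":0,"az":3.57,"hand":40}
    - {"dx":6.24,"dy":-3.49,"dz":0,"az":3.57,"hand":40}
    - {"dx":9.1,"dy":-9.24,"dz":0.6,"az":6.9,"hand":40}
    - {"dx":9.1,"dy":-9.24,"dz":0.6,"az":6.9,"hand":40}
    - {"dx":9.1,"dy":-9.24,"dz":0.6,"az":6.9,"hand":40}

```text
schema error: expected keys dx, dy, dz, ax, ay, az, hand
```

Run:
```python
from h import *
rows([((.534,.134,.2),pose(-20)),((.534,.134,.120),pose(-20))])
```

```text
tool [ 0.2281 -0.5814  0.2631] yaw 21.42 t 0.15 q [ 1.23  0.69 -0.19  1.57  0.16  0.9  -0.22] F [0.1 0.7 0.6]
d [ 9.102 -9.236  1.064] a [-1.200e-02  5.000e-03  6.904e+00] mm 780.7
d [ 9.102 -9.234  2.397] a [-1.200e-02  5.000e-03  6.904e+00] mm 791.2
```

All keys are required.

Emit:
servo_tool:
  deltas:
    - {"dx":6.24,"dy":-3.49,"dz":0,"ax":0,"ay":0,"az":3.57,"hand":40}
    - {"dx":6.24,"dy":-3.49,"dz":0,"ax":0,"ay":0,"az":3.57,"hand":40}
    - {"dx":6.24,"dy":-3.49,"dz":0,"ax":0,"ay":0,"az":3.57,"hand":40}
    - {"dx":6.24,"dy":-3.49,"dz":0,"ax":0,"ay":0,"az":3.57,"hand":40}
    - {"dx":6.24,"dy":-3.49,"dz":0,"ax":0,"ay":0,"az":3.57,"hand":40}
    - {"dx":6.24,"dy":-3.49,"dz":0,"ax":0,"ay":0,"az":3.57,"hand":40}
    - {"dx":6.24,"dy":-3.49,"dz":0,"ax":0,"ay":0,"az":3.57,"hand":40}
    - {"dx":9.1,"dy":-9.24,"dz":0.6,"ax":0,"ay":0,"az":6.9,"hand":40}
    - {"dx":9.1,"dy":-9.24,"dz":0.6,"ax":0,"ay":0,"az":6.9,"hand":40}
    - {"dx":9.1,"dy":-9.24,"dz":0.6,"ax":0,"ay":0,"az":6.9,"hand":40}

```text
clock: 1.4
tool_pos: [0.5167, -0.0621, 0.246]
eef_rot: [0.985, -0.174, 0.0, 0.0]
contact_force: [1.2, 0.5, -0.7]
opening: 0.455
```

Run:
```python
from h import *
rows([((.534,.134,.2),pose(-20)),((.534,.134,.120),pose(-20))])
```

```text
tool [ 0.5167 -0.0621  0.246 ] yaw -20.06 t 1.4 q [-0.02  0.58  0.09  1.91 -0.08  0.66 -1.81] F [ 1.2  0.5 -0.7]
d [-0.851 -3.17   0.765] a [ 0.003 -0.002 -0.009] mm 202.2
d [-0.851 -3.17   2.099] a [ 0.003 -0.002 -0.009] mm 233.8
```

Emit:
servo_tool:
  deltas:
    - {"dx":-0.85,"dy":-3.17,"dz":0.6,"ax":0,"ay":0,"az":0,"hand":40}
    - {"dx":-0.85,"dy":-3.17,"dz":0.6,"ax":0,"ay":0,"az":0,"hand":40}
    - {"dx":-0.85,"dy":-3.17,"dz":0.6,"ax":0,"ay":0,"az":0,"hand":40}
    - {"dx":-0.85,"dy":-3.17,"dz":0.6,"ax":0,"ay":0,"az":0,"hand":40}
    - {"dx":-0.85,"dy":-3.17,"dz":0.6,"ax":0,"ay":0,"az":0,"hand":40}

```text
clock: 2.02
tool_pos: [0.5335, 0.1324, 0.2099]
eef_rot: [0.985, -0.173, -0.0, 0.0]
contact_force: [0.8, -0.3, 0.2]
opening: 0.454
```

Run:
```python
from h import *
from plant import eyes
p,d=eyes.snapshot("wrist"); cv2.imwrite("pics/w1.png",p[:,:,::-1])
rows([((.534,.134,.2),pose(-20)),((.534,.134,.120),pose(-20))])
```

```text
tool [0.5337 0.1305 0.2102] yaw -20.05 t 2.08 q [-0.39  0.67  0.12  1.86 -0.12  0.62 -2.13] F [ 0.3 -0.2 -0.2]
d [-0.015 -0.057  0.17 ] a [ 0.014 -0.002 -0.008] mm 10.8
d [-0.016 -0.059  1.503] a [ 0.014 -0.002 -0.008] mm 90.3
```

View pics/w1.png

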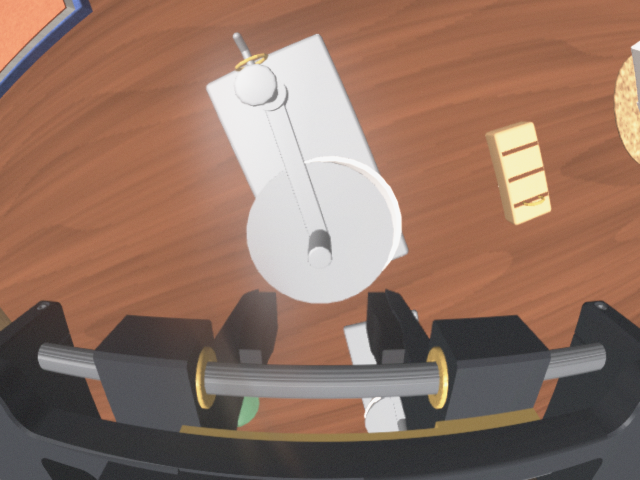

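The wrist view shows the knob (319,250) centred between the fingers, the cover slightly off the bowl. I'm descending to straddle it.

Emit:
servo_tool:
  deltas:
    - {"dx":-0.02,"dy":-0.06,"dz":0.7,"ax":0,"ay":0,"az":0,"hand":40}
    - {"dx":-0.02,"dy":-0.06,"dz":1.2,"ax":0,"ay":0,"az":0,"hand":40}
    - {"dx":-0.02,"dy":-0.06,"dz":1.5,"ax":0,"ay":0,"az":0,"hand":40}
    - {"dx":-0.02,"dy":-0.06,"dz":1.5,"ax":0,"ay":0,"az":0,"hand":40}

```text
clock: 2.58
tool_pos: [0.5334, 0.1327, 0.1196]
eef_rot: [0.984, -0.175, -0.001, 0.001]
contact_force: [-0.6, 0.6, -0.1]
opening: 0.455
```

Run:
```python
from h import *
H=np.array([.6425,.1305]); n=np.array([np.cos(np.radians(70)),np.sin(np.radians(70))])
w=[]
for th in (.2,.4,.6,.8,1.0,1.2,1.35,1.5):
    a=np.radians(182.9)-th; k=H+.11*np.array([np.cos(a),np.sin(a)])+.012*n
    w.append(((k[0],k[1],.12),pose(-20)))
rows(w)
```

```text
tool [0.5334 0.1327 0.1196] yaw -20.2 t 2.58 q [-0.38  0.81  0.08  1.91 -0.14  0.42 -2.11] F [-0.6  0.6 -0.1]
d [-0.078 -0.423 -0.008] a [ 0.027  0.012 -0.034] mm 25.8
d [-0.115 -0.788 -0.009] a [ 0.027  0.012 -0.034] mm 47.8
d [-0.08  -1.152 -0.01 ] a [ 0.027  0.012 -0.034] mm 69.3
d [ 0.027 -1.502 -0.011] a [ 0.027  0.012 -0.034] mm 90.1
d [ 0.202 -1.824 -0.012] a [ 0.027  0.012 -0.034] mm 110.1
d [ 0.436 -2.105 -0.013] a [ 0.027  0.012 -0.034] mm 129.0
d [ 0.647 -2.281 -0.014] a [ 0.027  0.012 -0.034] mm 142.3
d [ 0.881 -2.425 -0.014] a [ 0.027  0.012 -0.034] mm 154.8
```

Emit:
servo_tool:
  deltas:
    - {"dx":-0.08,"dy":-0.42,"dz":0,"ax":0,"ay":0,"az":0,"hand":40}
    - {"dx":-0.11,"dy":-0.79,"dz":0,"ax":0,"ay":0,"az":0,"hand":40}
    - {"dx":-0.08,"dy":-1.15,"dz":0,"ax":0,"ay":0,"az":0,"hand":40}
    - {"dx":0.03,"dy":-1.5,"dz":0,"ax":0,"ay":0,"az":0,"hand":40}
    - {"dx":0.2,"dy":-1.82,"dz":0,"ax":0,"ay":0,"az":0,"hand":40}
    - {"dx":0.44,"dy":-2.1,"dz":0,"ax":0,"ay":0,"az":0,"hand":40}
    - {"dx":0.65,"dy":-2.28,"dz":0,"ax":0,"ay":0,"az":0,"hand":40}
    - {"dx":0.88,"dy":-2.43,"dz":0,"ax":0,"ay":0,"az":0,"hand":40}
    - {"dx":0.88,"dy":-2.43,"dz":0,"ax":0,"ay":0,"az":0,"hand":40}

```text
clock: 3.7
tool_pos: [0.6349, 0.2547, 0.1211]
eef_rot: [0.985, -0.174, 0.001, -0.0]
contact_force: [-0.1, -0.4, 0.4]
opening: 0.454
```

Run:
```python
from h import *
from plant import eyes
p,d=eyes.snapshot("side"); cv2.imwrite("pics/s2.png",p[:,:,::-1])
rows([((.633,.251,.23),pose(-20)),((.53,-.1,.23),pose(0)),((.531,-.275,.2),pose(15.5))])
```

```text
tool [0.6338 0.2548 0.1209] yaw -20.0 t 3.75 q [-0.52  0.94  0.13  1.49 -0.16  0.72 -2.23] F [-0.4 -0.2 -1.2]
d [ 0.011  0.063 -1.819] a [-0.008 -0.01  -0.   ] mm 109.2
d [ 0.399  6.147 -1.823] a [-0.006 -0.011 -3.333] mm 385.4
d [ 1.412  8.882 -1.324] a [-4.000e-03 -1.200e-02 -5.917e+00] mm 545.5
```

View pics/s2.png

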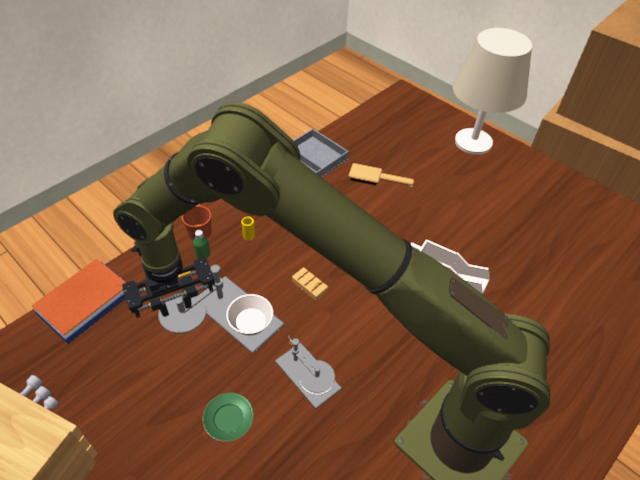

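The cover is swung clear: the bowl (249,316) is fully open and the disc is at (182,312). Raise and go over the jug.

Emit:
servo_tool:
  deltas:
    - {"dx":0,"dy":0,"dz":-1,"ax":0,"ay":0,"az":0,"hand":70}
    - {"dx":0,"dy":0,"dz":-1.8,"ax":0,"ay":0,"az":0,"hand":70}
    - {"dx":0.4,"dy":6.15,"dz":-1.8,"ax":0,"ay":0,"az":-3.33,"hand":70}
    - {"dx":0.4,"dy":6.15,"dz":-1.8,"ax":0,"ay":0,"az":-3.33,"hand":70}
    - {"dx":0.4,"dy":6.15,"dz":-1.8,"ax":0,"ay":0,"az":-3.33,"hand":70}
    - {"dx":0.4,"dy":6.15,"dz":-1.8,"ax":0,"ay":0,"az":-3.33,"hand":70}
    - {"dx":0.4,"dy":6.15,"dz":-1.8,"ax":0,"ay":0,"az":-3.33,"hand":70}
    - {"dx":1.41,"dy":8.88,"dz":-1.33,"ax":0,"ay":0,"az":-5.92,"hand":70}
    - {"dx":1.41,"dy":8.88,"dz":-1.33,"ax":0,"ay":0,"az":-5.92,"hand":70}
    - {"dx":1.41,"dy":8.88,"dz":-1.33,"ax":0,"ay":0,"az":-5.92,"hand":70}

```text
clock: 5.0
tool_pos: [0.533, -0.2324, 0.2059]
eef_rot: [0.991, 0.136, 0.0, -0.0]
contact_force: [0.3, 0.7, -0.2]
opening: 0.793
```

Emit:
servo_tool:
  deltas:
    - {"dx":0,"dy":0,"dz":0,"ax":0,"ay":0,"az":0,"hand":70}
    - {"dx":0,"dy":0,"dz":0,"ax":0,"ay":0,"az":0,"hand":70}

```text
clock: 5.25
tool_pos: [0.5334, -0.2299, 0.2057]
eef_rot: [0.991, 0.135, 0.0, -0.001]
contact_force: [0.3, -0.9, -1.0]
opening: 0.794
```

Run:
```python
from h import *
from plant import eyes
rows([((.531,-.275,.2),pose(15.5))])
for n in("scene","wrist"):
    m=eyes.camera_model(n);p,d=eyes.snapshot(n); cv2.imwrite(f"pics/{n}3.png",p[:,:,::-1]); pickle.dump((m,p,d),open(f"pics/{n}3.pkl","wb"))
```

```text
tool [ 0.5334 -0.2299  0.2057] yaw 15.56 t 5.25 q [ 0.39  0.7  -0.11  1.76  0.11  0.68 -1.07] F [ 0.3 -0.9 -1. ]
d [-0.24   0.714  0.095] a [-0.01  -0.005  0.009] mm 45.5
```

View pics/scene3.png

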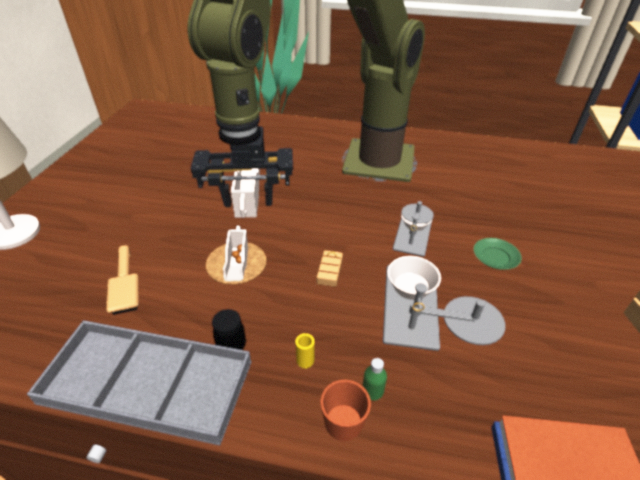

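View pics/wrist3.png

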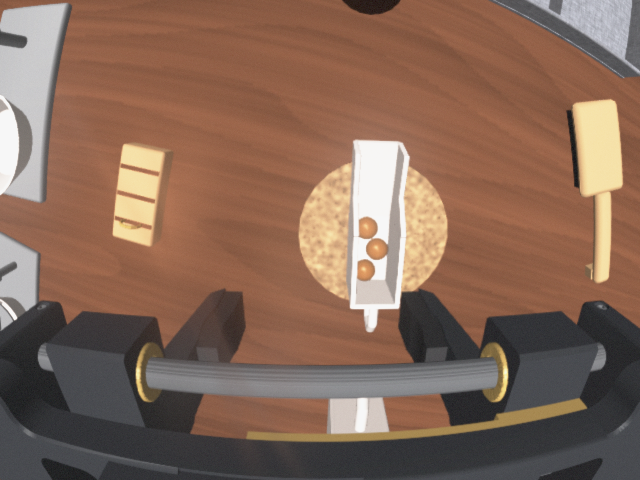

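Scene view: the bowl (414,278) is open and the cover is at (474,320). Wrist view: three beads in the jug at (367,228), (377,249), (365,270), and the jug's rear rim at (351–400, 307). I'm refining the jug, mat and bowl with these.

```bash
cat >> h.py <<'E'
def wray(m,uv,z):
    uv=np.atleast_2d(uv).astype(float); x=uv[:,0]-m["cx"]; y=uv[:,1]-m["cy"]; rr=np.hypot(x,y); th=rr/m["fx"]
    s=np.sin(th)/np.maximum(rr,1e-9)
    D=np.stack([x*s,-y*s,-np.cos(th)],-1)@m["pose"][:3,:3].T
    o=m["pose"][:3,3]; return o+D*((z-o[2])/D[:,2])[:,None]
E
python3 - <<'E'
from h import *
from scipy.optimize import least_squares
m,p,d=load("wrist",3)
print("rear rim",wray(m,[(351,307),(400,307)],.062).round(4).tolist())
print("lip corners",wray(m,[(355,141),(405,147)],.05).round(4).tolist())
print("beads",wray(m,[(367,228),(377,249),(365,270)],.019).round(4).tolist())
C=p.astype(int); mk=((C[...,0]>130)&(C[...,0]-C[...,2]>60)&(C[...,1]>95)).astype(np.uint8)
mk[:150]=0;mk[312:]=0;mk[:,:290]=0;mk[:,455:]=0
ct=np.vstack(cv2.findContours(mk,0,cv2.CHAIN_APPROX_NONE)[0])[:,0]
X=wray(m,ct,.004)
s=least_squares(lambda q:np.hypot(X[:,0]-q[0],X[:,1]-q[1])-.07,[.53,-.28],loss="cauchy",f_scale=.001);print("mat",s.x.round(4),(abs(s.fun)<.002).mean())
m,p,d=load("scene",3); P=cloud(m,d).reshape(-1,3);C=p.reshape(-1,3).astype(int)
w=(np.hypot(P[:,0]-.53,P[:,1]-.125)<.08)&(C.min(1)>170)&(P[:,2]>.047)&(P[:,2]<.057)
X=P[w]; s=least_squares(lambda q:np.hypot(X[:,0]-q[0],X[:,1]-q[1])-.054,[.53,.125],loss="cauchy",f_scale=.002);print("bowl",s.x.round(4),len(X),(abs(s.fun)<.004).mean())
E
```

```text
rear rim [[0.4827, -0.2678, 0.062], [0.4928, -0.3066, 0.062]]
lip corners [[0.607, -0.234, 0.05], [0.6139, -0.2714, 0.05]]
beads [[0.5386, -0.2683, 0.019], [0.5228, -0.2827, 0.019], [0.501, -0.2785, 0.019]]
mat [ 0.5394 -0.2841] 0.07242990654205607
bowl [0.5339 0.1249] 367 0.9400544959128065
```

Jug_mid ≈ (0.529,−0.2755) at yaw 15.3° (rim width measures 40 mm, as stated). Bowl ≈ (0.533,0.125). Now descending.

Run:
```python
from h import *
rows([((.529,-.2755,.12),pose(15.3)),((.529,-.2755,.043),pose(15.3))])
```

```text
tool [ 0.5341 -0.2284  0.2059] yaw 15.74 t 5.35 q [ 0.39  0.7  -0.11  1.76  0.11  0.68 -1.07] F [-0.7  0.4  0.8]
d [-0.296  0.734  1.43 ] a [-0.011 -0.009  0.073] mm 98.1
d [-0.298  0.735  2.713] a [-0.011 -0.009  0.073] mm 169.6
```

Emit:
servo_tool:
  deltas:
    - {"dx":-0.3,"dy":0.73,"dz":0.5,"ax":0,"ay":0,"az":0.07,"hand":70}
    - {"dx":-0.3,"dy":0.73,"dz":1.43,"ax":0,"ay":0,"az":0.07,"hand":70}
    - {"dx":-0.3,"dy":0.73,"dz":1.43,"ax":0,"ay":0,"az":0.07,"hand":70}
    - {"dx":-0.3,"dy":0.73,"dz":1.43,"ax":0,"ay":0,"az":0.07,"hand":70}

```text
clock: 5.85
tool_pos: [0.5296, -0.2763, 0.1213]
eef_rot: [0.991, 0.133, 0.001, 0.0]
contact_force: [-0.6, 0.9, 0.3]
opening: 0.794
```

Run:
```python
from h import *
from plant import eyes
rows([((.529,-.2755,.043),pose(15.3))])
for n in("wrist",):
    m=eyes.camera_model(n);p,d=eyes.snapshot(n); cv2.imwrite(f"pics/{n}4.png",p[:,:,::-1])
```

```text
tool [ 0.5296 -0.2763  0.1213] yaw 15.28 t 5.85 q [ 0.46  0.85 -0.09  1.77  0.14  0.53 -1.03] F [-0.6  0.9  0.3]
d [-0.008 -0.016  1.304] a [ 0.003 -0.02  -0.003] mm 78.3
```

View pics/wrist4.png

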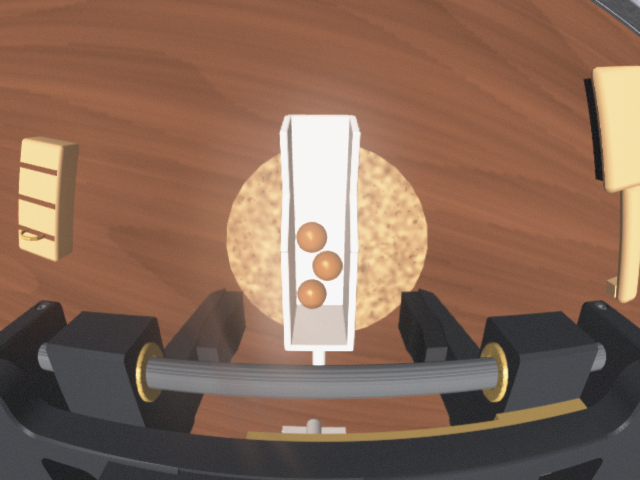

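The jug is straight and centred between the fingers (jug x≈320, gap 243–402). Go down, then close gently.

Emit:
servo_tool:
  deltas:
    - {"dx":0,"dy":0,"dz":0.5,"ax":0,"ay":0,"az":0,"hand":70}
    - {"dx":0,"dy":0,"dz":1,"ax":0,"ay":0,"az":0,"hand":70}
    - {"dx":0,"dy":0,"dz":1.3,"ax":0,"ay":0,"az":0,"hand":70}
    - {"dx":0,"dy":0,"dz":1.3,"ax":0,"ay":0,"az":0,"hand":70}
    - {"dx":0,"dy":0,"dz":1.3,"ax":0,"ay":0,"az":0,"hand":60}
    - {"dx":0,"dy":0,"dz":1.3,"ax":0,"ay":0,"az":0,"hand":50}
    - {"dx":0,"dy":0,"dz":1.3,"ax":0,"ay":0,"az":0,"hand":45}
    - {"dx":0,"dy":0,"dz":1.3,"ax":0,"ay":0,"az":0,"hand":40}
    - {"dx":0,"dy":0,"dz":1.3,"ax":0,"ay":0,"az":0,"hand":30}
    - {"dx":0,"dy":0,"dz":1.3,"ax":0,"ay":0,"az":0,"hand":30}
  newtons: 30

```text
clock: 7.15
tool_pos: [0.528, -0.2774, 0.042]
eef_rot: [0.991, 0.132, -0.0, -0.0]
contact_force: [-1.8, 3.1, 5.2]
opening: 0.452
```

Emit:
servo_tool:
  deltas:
    - {"dx":0,"dy":0,"dz":0,"ax":0,"ay":0,"az":0,"hand":30}
    - {"dx":0,"dy":0,"dz":-0.3,"ax":0,"ay":0,"az":0,"hand":30}
    - {"dx":0,"dy":0,"dz":-0.7,"ax":0,"ay":0,"az":0,"hand":30}
    - {"dx":0,"dy":0,"dz":-0.7,"ax":0,"ay":0,"az":0,"hand":30}

```text
clock: 7.65
tool_pos: [0.5292, -0.2794, 0.0857]
eef_rot: [0.991, 0.131, 0.002, 0.002]
contact_force: [1.0, -0.7, -2.7]
opening: 0.457
```

Run:
```python
from h import *
from plant import eyes
b=np.array([.533,.125]); 
def tp(face,dist,z): 
    e=np.array([np.cos(np.radians(face)),np.sin(np.radians(face))]); return ((*(b-dist*e),z),pose(face))
rows([((.45,-.2,.15),pose(30)),((.43,-.12,.17),pose(45)),tp(55,.15,.18)])
for n in("wrist",):
    m=eyes.camera_model(n);p,d=eyes.snapshot(n); cv2.imwrite(f"pics/{n}5.png",p[:,:,::-1])
```

```text
tool [ 0.5292 -0.2794  0.0857] yaw 15.07 t 7.65 q [ 0.45  0.9  -0.08  1.78  0.15  0.46 -1.03] F [ 1.  -0.7 -2.7]
d [-0.927 -1.618 -1.081] a [ 0.037 -0.025 -2.489] mm 129.3
d [-0.902 -2.991 -1.419] a [ 0.041 -0.02  -4.989] mm 205.9
d [-0.099 -4.882 -1.589] a [ 0.043 -0.017 -6.655] mm 308.1
```

View pics/wrist5.png

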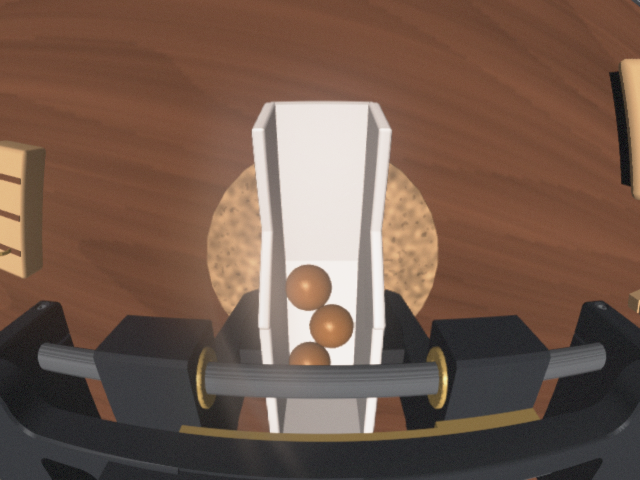

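Jug lifted level with the beads inside. I'm moving smoothly to face the bowl.

Run:
```python
from h import *
e=np.array([np.cos(np.radians(60)),np.sin(np.radians(60))]); t=np.r_[np.array([.533,.125])-.16*e,.18]
rows([(t,pose(60))])
```

```text
tool [ 0.5285 -0.2789  0.0845] yaw 15.08 t 7.7 q [ 0.45  0.9  -0.08  1.78  0.15  0.46 -1.03] F [-0.1  0.4 -1.3]
d [-0.061 -4.594 -1.6  ] a [ 2.300e-02 -5.000e-03 -7.487e+00] mm 291.9
```

Emit:
servo_tool:
  deltas:
    - {"dx":0,"dy":-0.2,"dz":-0.5,"ax":0,"ay":0,"az":-0.5,"hand":30}
    - {"dx":0,"dy":-0.6,"dz":-1.0,"ax":0,"ay":0,"az":-1.3,"hand":30}
    - {"dx":0,"dy":-1.1,"dz":-1.4,"ax":0,"ay":0,"az":-2.2,"hand":30}
    - {"dx":0,"dy":-1.7,"dz":-1.6,"ax":0,"ay":0,"az":-3.1,"hand":30}
    - {"dx":-0.03,"dy":-2.3,"dz":-1.6,"ax":0,"ay":0,"az":-4.1,"hand":30}
    - {"dx":-0.03,"dy":-2.9,"dz":-1.6,"ax":0,"ay":0,"az":-5.1,"hand":30}
    - {"dx":-0.05,"dy":-3.5,"dz":-1.6,"ax":0,"ay":0,"az":-6,"hand":30}
    - {"dx":-0.06,"dy":-4.0,"dz":-1.6,"ax":0,"ay":0,"az":-6.8,"hand":30}
    - {"dx":-0.06,"dy":-4.4,"dz":-1.6,"ax":0,"ay":0,"az":-7.3,"hand":30}
    - {"dx":-0.06,"dy":-4.6,"dz":-1.6,"ax":0,"ay":0,"az":-7.5,"hand":30}

```text
clock: 8.95
tool_pos: [0.452, -0.0114, 0.1792]
eef_rot: [0.865, 0.502, -0.0, -0.0]
contact_force: [0.7, -0.4, -2.3]
opening: 0.453
```

Emit:
servo_tool:
  deltas:
    - {"dx":0,"dy":0,"dz":0,"ax":0,"ay":0,"az":0,"hand":30}
    - {"dx":0,"dy":0,"dz":0,"ax":0,"ay":0,"az":0,"hand":30}

```text
clock: 9.2
tool_pos: [0.4528, -0.0137, 0.1795]
eef_rot: [0.866, 0.5, -0.0, 0.0]
contact_force: [-0.1, -1.2, -2.3]
opening: 0.449
```

Run:
```python
from h import *
from plant import eyes
# lip rel TCP in tool frame: x +.089, z(+down) .009 ; lip over bowl centre-ish
b=np.array([.533,.125])
w=[]
for tilt,lz,off in((0,.13,-.07),(12,.125,-.05),(22,.11,-.035),(30,.10,-.025),(36,.09,-.02),(42,.085,-.02)):
    Q=pose(60,tilt); e=np.array([np.cos(np.radians(60)),np.sin(np.radians(60))])
    lip=np.r_[b+off*e,lz]; t=lip-Q.apply([.089,0,.009]); w.append((t,Q)); print(tilt,t.round(3),Q.apply([1,0,0]).round(2))
rows(w)
for n in("wrist","scene"):
    m=eyes.camera_model(n);p,d=eyes.snapshot(n); cv2.imwrite(f"pics/{n}6.png",p[:,:,::-1])
```

```text
0 [ 0.454 -0.013  0.139] [0.5  0.87 0.  ]
12 [0.465 0.008 0.152] [ 0.49  0.85 -0.21]
22 [0.476 0.026 0.152] [ 0.46  0.8  -0.37]
30 [0.484 0.04  0.152] [ 0.43  0.75 -0.5 ]
36 [0.49 0.05 0.15] [ 0.4   0.7  -0.59]
42 [0.493 0.056 0.151] [ 0.37  0.64 -0.67]
tool [ 0.4528 -0.0137  0.1795] yaw 59.99 t 9.2 q [ 0.07  0.63 -0.22  2.15  0.34  0.39 -0.95] F [-0.1 -1.2 -2.3]
d [0.021 0.002 0.675] a [ 0.004  0.008 -0.002] mm 40.5
d [0.418 0.002 0.453] a [ 0.004 -1.992 -0.003] mm 37.0
d [0.769 0.001 0.463] a [ 4.000e-03 -3.659e+00 -3.000e-03] mm 53.8
d [1.045e+00 1.000e-03 4.530e-01] a [ 4.000e-03 -4.992e+00 -3.000e-03] mm 68.3
d [1.226e+00 1.000e-03 4.980e-01] a [ 4.000e-03 -5.992e+00 -3.000e-03] mm 79.4
d [1.336e+00 1.000e-03 4.700e-01] a [ 3.000e-03 -6.992e+00 -4.000e-03] mm 85.0
```

View pics/wrist6.png

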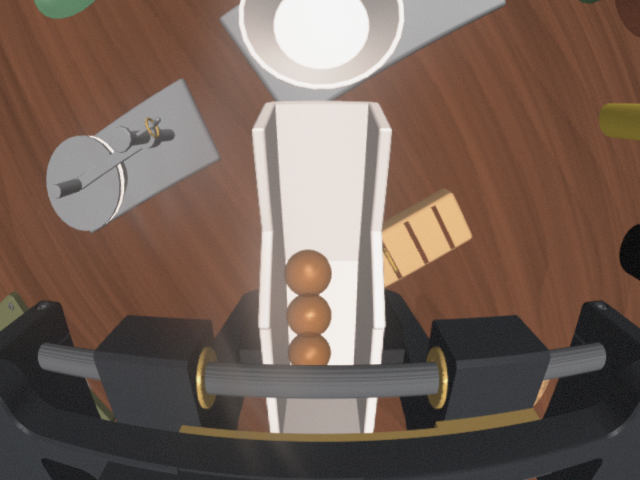

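View pics/scene6.png

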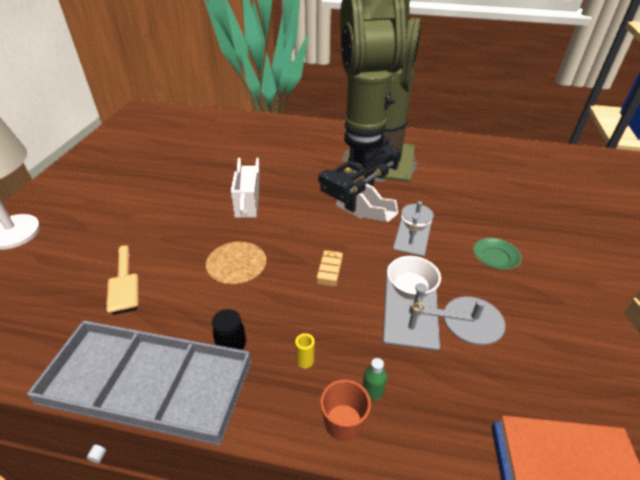

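The spout points straight at the bowl (both centred at x≈321), beads at (308,272), (309,316), (310,352). I'll compute the pour path with the lip about 30 mm above the rim, and check heights of the neighbours.

Run:
```python
from h import *
b=np.array([.533,.125])
m,p,d=load("side",0); P=cloud(m,d).reshape(-1,3)
s=(P[:,2]>.06)&(np.abs(P[:,0]-.42)<.08)&(np.abs(P[:,1]-.14)<.08)&(P[:,0]<.465)
print("small stand max",P[s][:,2].max(), P[s][P[s][:,2].argmax()])
w=[]
for tilt,lz,off in((0,.10,-.06),(7,.09,-.05),(14,.088,-.045),(20,.085,-.04),(26,.085,-.037),(32,.085,-.035),(38,.085,-.035),(44,.085,-.035)):
    Q=pose(60,tilt); e=np.array([np.cos(np.radians(60)),np.sin(np.radians(60))])
    lip=np.r_[b+off*e,lz]; t=lip-Q.apply([.089,0,.009]); w.append((t,Q)); 
rows(w)
```

```text
small stand max 0.09593262472533759 [0.38922973 0.11415636 0.09593262]
tool [ 0.4528 -0.0137  0.1796] yaw 59.98 t 9.3 q [ 0.07  0.63 -0.22  2.15  0.34  0.39 -0.95] F [-0.9  0.3 -2.3]
d [0.188 0.002 1.176] a [ 0.004  0.005 -0.003] mm 71.5
d [0.384 0.002 1.163] a [ 0.004 -1.161 -0.003] mm 73.5
d [0.518 0.002 1.022] a [ 0.004 -2.328 -0.003] mm 68.7
d [0.662 0.002 0.928] a [ 4.000e-03 -3.328e+00 -3.000e-03] mm 68.4
d [0.787 0.002 0.791] a [ 4.000e-03 -4.328e+00 -4.000e-03] mm 66.9
d [0.909 0.002 0.663] a [ 4.000e-03 -5.328e+00 -4.000e-03] mm 67.5
d [1.011 0.002 0.544] a [ 3.000e-03 -6.328e+00 -4.000e-03] mm 68.9
d [1.124 0.002 0.437] a [ 3.000e-03 -7.328e+00 -4.000e-03] mm 72.4
```

Emit:
servo_tool:
  deltas:
    - {"dx":0.1,"dy":0,"dz":0.3,"ax":0,"ay":0,"az":0,"hand":30}
    - {"dx":0.15,"dy":0,"dz":0.7,"ax":0,"ay":0,"az":0,"hand":30}
    - {"dx":0.19,"dy":0,"dz":1.0,"ax":0,"ay":0,"az":0,"hand":30}
    - {"dx":0.25,"dy":0,"dz":1.16,"ax":0,"ay":-0.4,"az":0,"hand":30}
    - {"dx":0.32,"dy":0,"dz":1.16,"ax":0,"ay":-0.8,"az":0,"hand":30}
    - {"dx":0.38,"dy":0,"dz":1.16,"ax":0,"ay":-1.16,"az":0,"hand":30}
    - {"dx":0.45,"dy":0,"dz":1.09,"ax":0,"ay":-1.75,"az":0,"hand":30}
    - {"dx":0.52,"dy":0,"dz":1.02,"ax":0,"ay":-2.33,"az":0,"hand":30}
    - {"dx":0.52,"dy":0,"dz":1.02,"ax":0,"ay":-2.33,"az":0,"hand":30}
    - {"dx":0.52,"dy":0,"dz":1.02,"ax":0,"ay":-2.33,"az":0,"hand":30}

```text
clock: 10.55
tool_pos: [0.4678, 0.0136, 0.1184]
eef_rot: [0.859, 0.497, -0.105, 0.061]
contact_force: [0.3, -0.1, -3.2]
opening: 0.447
```

Emit:
servo_tool:
  deltas:
    - {"dx":0,"dy":0,"dz":0,"ax":0,"ay":0,"az":0,"hand":30}
    - {"dx":0,"dy":0,"dz":0,"ax":0,"ay":0,"az":0,"hand":30}

```text
clock: 10.8
tool_pos: [0.4678, 0.0138, 0.1185]
eef_rot: [0.859, 0.497, -0.105, 0.061]
contact_force: [-0.6, 0.6, -1.6]
opening: 0.451
```

Run:
```python
from h import *
from plant import eyes
b=np.array([.533,.125])
w=[]
for tilt,lz,off in((14,.088,-.045),(20,.085,-.04),(26,.085,-.037),(32,.085,-.035),(38,.085,-.035),(44,.085,-.035)):
    Q=pose(60,tilt); e=np.array([np.cos(np.radians(60)),np.sin(np.radians(60))])
    lip=np.r_[b+off*e,lz]; t=lip-Q.apply([.089,0,.009]); w.append((t,Q)); 
rows(w)
for n in("wrist","side"):
    m=eyes.camera_model(n);p,d=eyes.snapshot(n); cv2.imwrite(f"pics/{n}7.png",p[:,:,::-1])
```

```text
tool [0.4678 0.0138 0.1185] yaw 60.05 t 10.8 q [-0.24  0.8  -0.    2.04  0.37  0.51 -1.11] F [-0.6  0.6 -1.6]
d [-0.005  0.014  0.005] a [ 0.001 -0.002  0.008] mm 0.9
d [ 0.112  0.014 -0.121] a [ 0.002 -1.002  0.008] mm 9.9
d [ 0.201  0.014 -0.284] a [ 2.000e-03 -2.002e+00  8.000e-03] mm 20.9
d [ 0.288  0.015 -0.438] a [ 3.000e-03 -3.002e+00  8.000e-03] mm 31.5
d [ 0.359  0.015 -0.577] a [ 3.000e-03 -4.002e+00  8.000e-03] mm 40.8
d [ 0.443  0.015 -0.708] a [ 4.000e-03 -5.002e+00  8.000e-03] mm 50.1
```

View pics/wrist7.png

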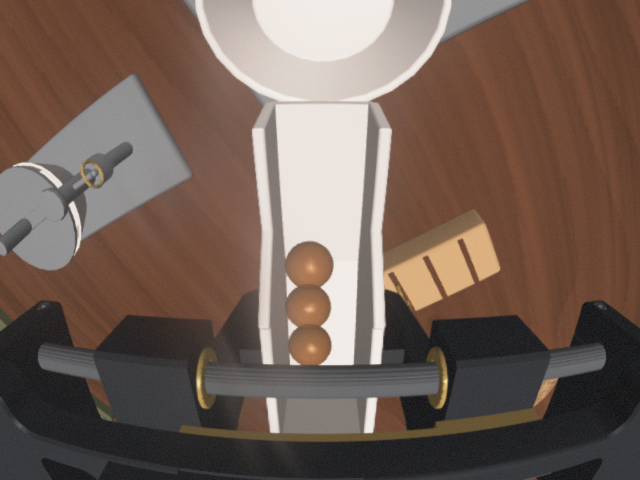

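View pics/side7.png

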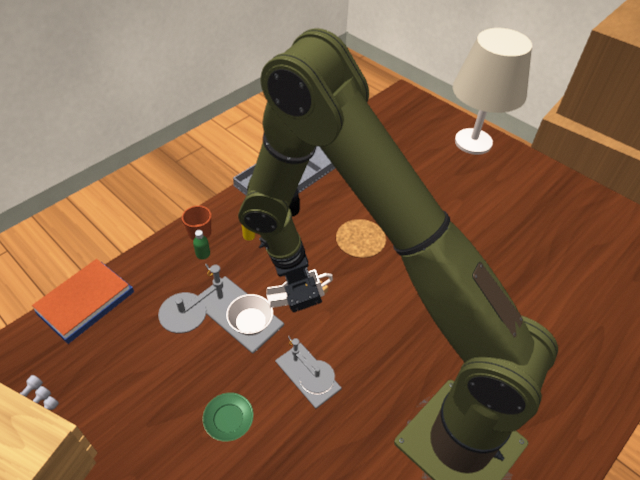

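Beads have gathered at the ramp's foot; the lip is near the bowl's near rim. Let me measure the lip–bowl offset from this picture.

Run:
```python
from h import *
from plant import eyes
m=eyes.camera_model("wrist")
print("lip@.088",wray(m,[(275,102),(325,102),(372,102)],.088).round(4).tolist())
print("rim bottom @.052",wray(m,[(325,104),(196,5),(450,5)],.052).round(4).tolist())
from plant import r
st=r.get_state(); Q=R.from_quat(st["eef_rot"]); print("lip pred",(st["tool_pos"]+Q.apply([.089,0,.009])).round(4))
```

```text
lip@.088 [[0.4953, 0.0936, 0.088], [0.5102, 0.0847, 0.088], [0.5244, 0.0769, 0.088]]
rim bottom @.052 [[0.5069, 0.0783, 0.052], [0.4828, 0.1478, 0.052], [0.5777, 0.0935, 0.052]]
lip pred [0.51   0.0872 0.0882]
```

The lip prediction agrees with the picture (within 3 mm), 45 mm short of the centre and inside the rim. Tilting slowly.

Emit:
servo_tool:
  deltas:
    - {"dx":0.12,"dy":0.01,"dz":-0.06,"ax":0,"ay":-0.5,"az":0,"hand":30}
    - {"dx":0.19,"dy":0.01,"dz":-0.12,"ax":0,"ay":-1.0,"az":0,"hand":30}
    - {"dx":0.22,"dy":0.01,"dz":-0.16,"ax":0,"ay":-1.25,"az":0,"hand":30}
    - {"dx":0.24,"dy":0.01,"dz":-0.2,"ax":0,"ay":-1.5,"az":0,"hand":30}
    - {"dx":0.26,"dy":0.01,"dz":-0.24,"ax":0,"ay":-1.75,"az":0,"hand":30}
    - {"dx":0.28,"dy":0.01,"dz":-0.28,"ax":0,"ay":-2.0,"az":0,"hand":30}
    - {"dx":0.28,"dy":0.01,"dz":-0.28,"ax":0,"ay":-2.0,"az":0,"hand":30}
    - {"dx":0.28,"dy":0.01,"dz":-0.28,"ax":0,"ay":-2.0,"az":0,"hand":30}

```text
clock: 11.9
tool_pos: [0.4786, 0.0316, 0.1307]
eef_rot: [0.843, 0.488, -0.195, 0.113]
contact_force: [0.0, -0.9, -2.0]
opening: 0.451
```

Run:
```python
from h import *
from plant import eyes
b=np.array([.533,.125])
w=[]
for tilt,lz,off in((26,.085,-.032),(32,.085,-.03),(38,.085,-.03),(44,.085,-.03)):
    Q=pose(60,tilt); e=np.array([np.cos(np.radians(60)),np.sin(np.radians(60))])
    lip=np.r_[b+off*e,lz]; t=lip-Q.apply([.089,0,.009]); w.append((t,Q)); 
rows(w)
for n in("wrist",):
    m=eyes.camera_model(n);p,d=eyes.snapshot(n); cv2.imwrite(f"pics/{n}8.png",p[:,:,::-1])
```

```text
tool [0.4786 0.0316 0.1307] yaw 60.1 t 11.9 q [-0.38  0.86  0.06  1.88  0.36  0.79 -1.16] F [ 0.  -0.9 -2. ]
d [-0.01   0.007 -0.021] a [0.008 0.    0.015] mm 1.4
d [ 0.044  0.007 -0.19 ] a [ 0.008 -1.     0.014] mm 11.7
d [ 0.084  0.007 -0.34 ] a [ 0.009 -2.     0.014] mm 21.0
d [ 0.139  0.008 -0.486] a [ 0.01  -3.     0.014] mm 30.4
```

View pics/wrist8.png

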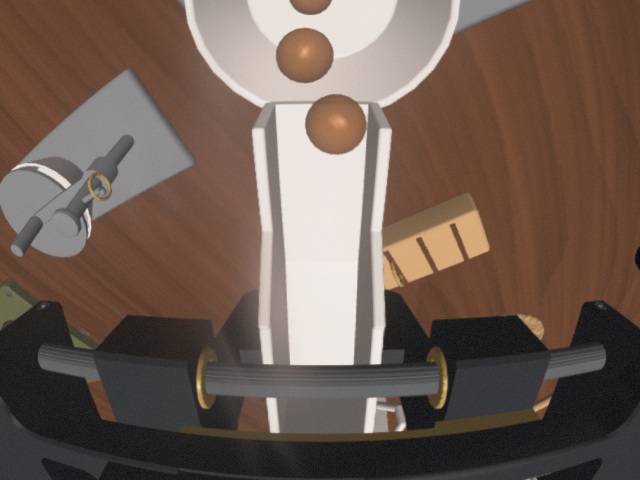

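The beads are going: one lies in the bowl, one is dropping in, and the third is at the lip (336,124). Holding, with a little more tilt.

Emit:
servo_tool:
  deltas:
    - {"dx":0,"dy":0,"dz":0,"ax":0,"ay":0,"az":0,"hand":30}
    - {"dx":0,"dy":0,"dz":0,"ax":0,"ay":0,"az":0,"hand":30}
    - {"dx":0,"dy":0,"dz":0,"ax":0,"ay":0,"az":0,"hand":30}
    - {"dx":0.02,"dy":0,"dz":-0.1,"ax":0,"ay":-0.5,"az":0,"hand":30}
    - {"dx":0.04,"dy":0,"dz":-0.19,"ax":0,"ay":-1,"az":0,"hand":30}
    - {"dx":0.04,"dy":0,"dz":-0.19,"ax":0,"ay":-1,"az":0,"hand":30}
    - {"dx":0.04,"dy":0,"dz":-0.19,"ax":0,"ay":-1,"az":0,"hand":30}

```text
clock: 12.82
tool_pos: [0.4821, 0.0376, 0.1399]
eef_rot: [0.832, 0.481, -0.238, 0.138]
contact_force: [0.2, -0.8, -2.3]
opening: 0.448
```

Run:
```python
from h import *
from plant import eyes
e=np.array([np.cos(np.radians(60)),np.sin(np.radians(60))]);t=np.r_[np.array([.533,.125])-.16*e,.18]
rows([(t,pose(60))])
for n in("wrist","scene"):
    m=eyes.camera_model(n);p,d=eyes.snapshot(n); cv2.imwrite(f"pics/{n}9.png",p[:,:,::-1])
```

```text
tool [0.4821 0.0376 0.1399] yaw 60.09 t 12.82 q [-0.43  0.89  0.08  1.81  0.35  0.93 -1.17] F [ 0.2 -0.8 -2.3]
d [-1.186  0.006 -0.047] a [5.00e-03 5.33e+00 1.50e-02] mm 71.2
```

View pics/wrist9.png

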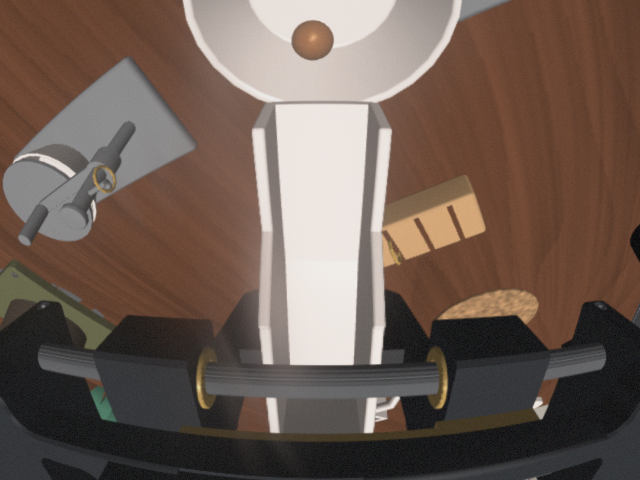

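View pics/scene9.png

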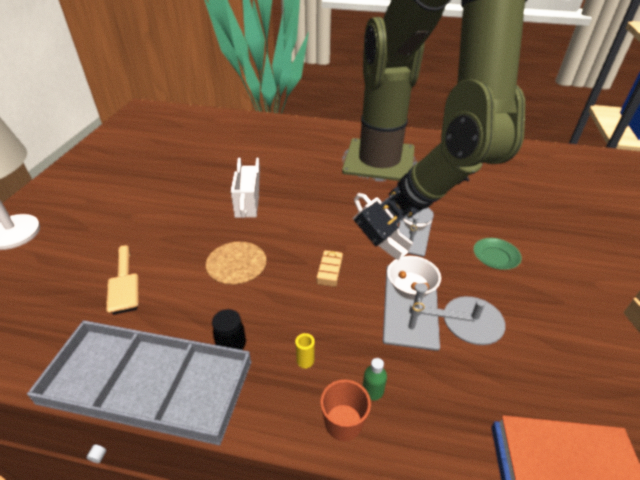

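The jug is empty and beads are visible in the bowl (403,275). Level and retreat, then check the bowl.

Emit:
servo_tool:
  deltas:
    - {"dx":-0.3,"dy":0,"dz":0,"ax":0,"ay":1,"az":0,"hand":30}
    - {"dx":-0.7,"dy":0,"dz":-0.05,"ax":0,"ay":2.5,"az":0,"hand":30}
    - {"dx":-1.0,"dy":0,"dz":-0.05,"ax":0,"ay":4,"az":0,"hand":30}
    - {"dx":-1.19,"dy":0,"dz":-0.05,"ax":0,"ay":5.33,"az":0,"hand":30}
    - {"dx":-1.19,"dy":0,"dz":-0.05,"ax":0,"ay":5.33,"az":0,"hand":30}
    - {"dx":-1.19,"dy":0,"dz":-0.05,"ax":0,"ay":5.33,"az":0,"hand":30}

```text
clock: 13.68
tool_pos: [0.4532, -0.013, 0.1804]
eef_rot: [0.866, 0.501, -0.0, 0.0]
contact_force: [0.3, 0.9, -2.3]
opening: 0.451
```

Run:
```python
from h import *
from plant import eyes
rows([((.531,-.2805,.13),pose(15.1)),((.531,-.2805,.043),pose(15.1))])
for n in("wrist",):
    m=eyes.camera_model(n);p,d=eyes.snapshot(n); cv2.imwrite(f"pics/{n}10.png",p[:,:,::-1])
```

```text
tool [ 0.4532 -0.013   0.1804] yaw 60.11 t 13.68 q [ 0.04  0.63 -0.18  2.15  0.28  0.39 -0.88] F [ 0.3  0.9 -2.3]
d [-3.219  3.346  0.842] a [5.000e-03 4.000e-03 7.501e+00] mm 283.1
d [-3.218  3.345  2.292] a [5.000e-03 4.000e-03 7.501e+00] mm 310.6
```

View pics/wrist10.png

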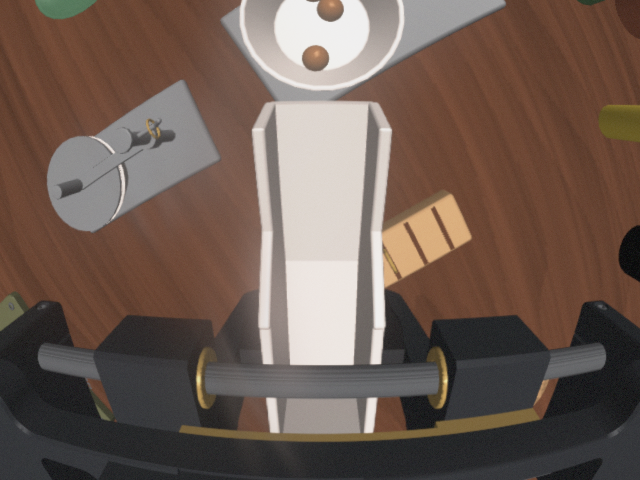

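Bowl shows beads at (315,58), (330,9) and a third cut at (312,0). Back to the mat.

Emit:
servo_tool:
  deltas:
    - {"dx":-0.5,"dy":0.5,"dz":0,"ax":0,"ay":0,"az":1,"hand":30}
    - {"dx":-1,"dy":1.05,"dz":0,"ax":0,"ay":0,"az":2.2,"hand":30}
    - {"dx":-1.5,"dy":1.6,"dz":0,"ax":0,"ay":0,"az":3.5,"hand":30}
    - {"dx":-2,"dy":2.1,"dz":0.2,"ax":0,"ay":0,"az":4.8,"hand":30}
    - {"dx":-2.5,"dy":2.6,"dz":0.4,"ax":0,"ay":0,"az":6,"hand":30}
    - {"dx":-2.9,"dy":3,"dz":0.6,"ax":0,"ay":0,"az":7,"hand":30}
    - {"dx":-3.22,"dy":3.35,"dz":0.84,"ax":0,"ay":0,"az":7.5,"hand":30}
    - {"dx":-3.22,"dy":3.35,"dz":0.84,"ax":0,"ay":0,"az":7.5,"hand":30}
    - {"dx":-3.22,"dy":3.35,"dz":0.84,"ax":0,"ay":0,"az":7.5,"hand":30}

```text
clock: 14.85
tool_pos: [0.5317, -0.2781, 0.1294]
eef_rot: [0.991, 0.133, -0.0, -0.001]
contact_force: [-0.3, 0.2, -2.4]
opening: 0.451
```

Run:
```python
from h import *
from plant import eyes
rows([((.531,-.2805,.06),pose(15.1)),((.531,-.2805,.043),pose(15.1))])
for n in("wrist","scene"):
    m=eyes.camera_model(n);p,d=eyes.snapshot(n); cv2.imwrite(f"pics/{n}11.png",p[:,:,::-1])
cv2.imwrite("pics/scene11c.png",cv2.resize(p[220:340,340:520,::-1],None,fx=4,fy=4,interpolation=cv2.INTER_CUBIC))
```

```text
tool [ 0.5317 -0.2781  0.1294] yaw 15.34 t 14.85 q [ 0.44  0.84 -0.05  1.75  0.07  0.56 -0.97] F [-0.3  0.2 -2.4]
d [-0.021  0.037  1.156] a [-0.015  0.007  0.04 ] mm 69.4
d [-0.021  0.037  1.439] a [-0.015  0.007  0.04 ] mm 86.4
```

View pics/wrist11.png

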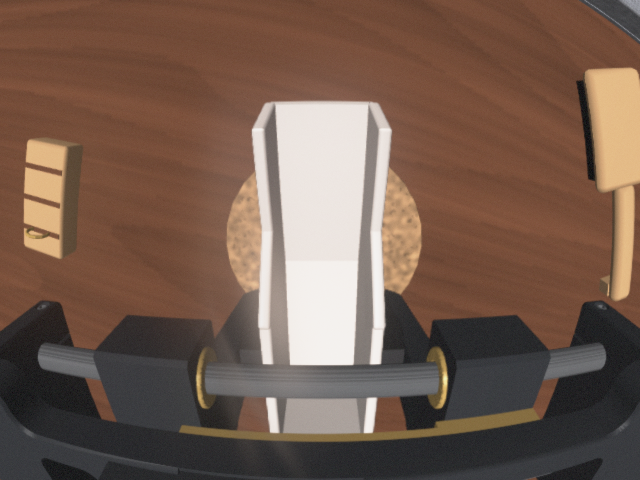

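View pics/scene11c.png

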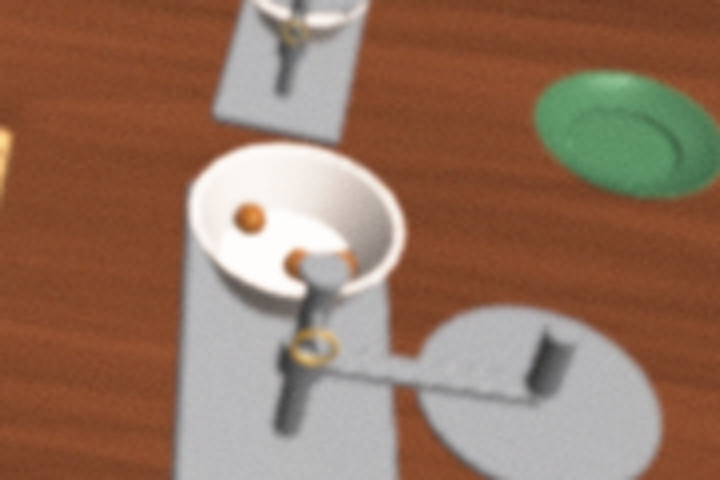

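All three beads lie in the bowl (crop: (250,217), (297,263), (345,262)), and the mat is centred under the jug. Lowering.

Emit:
servo_tool:
  deltas:
    - {"dx":-0.02,"dy":0.03,"dz":0.5,"ax":0,"ay":0,"az":0,"hand":30}
    - {"dx":-0.02,"dy":0.03,"dz":1.0,"ax":0,"ay":0,"az":0,"hand":30}
    - {"dx":-0.02,"dy":0.03,"dz":1.25,"ax":0,"ay":0,"az":0,"hand":30}
    - {"dx":-0.02,"dy":0.03,"dz":1.38,"ax":0,"ay":0,"az":0,"hand":30}
    - {"dx":-0.02,"dy":0.03,"dz":1.43,"ax":0,"ay":0,"az":0,"hand":30}
    - {"dx":-0.02,"dy":0.03,"dz":1.45,"ax":0,"ay":0,"az":0,"hand":30}
    - {"dx":-0.02,"dy":0.03,"dz":1.45,"ax":0,"ay":0,"az":0,"hand":30}

```text
clock: 15.82
tool_pos: [0.5306, -0.283, 0.0435]
eef_rot: [0.991, 0.131, 0.0, 0.0]
contact_force: [0.1, 0.1, -1.5]
opening: 0.451
```

Emit:
servo_tool:
  deltas:
    - {"dx":0,"dy":0,"dz":0.02,"ax":0,"ay":0,"az":0,"hand":30}
    - {"dx":0,"dy":0,"dz":0.03,"ax":0,"ay":0,"az":0,"hand":30}
    - {"dx":0,"dy":0,"dz":0.03,"ax":0,"ay":0,"az":0,"hand":30}

```text
clock: 16.2
tool_pos: [0.5306, -0.2829, 0.042]
eef_rot: [0.991, 0.131, 0.0, 0.0]
contact_force: [-1.1, 0.9, 5.5]
opening: 0.449
```

Contact with the mat (+5.5 N). Open, wait, and rise.

Emit:
servo_tool:
  deltas:
    - {"dx":0,"dy":0,"dz":0,"ax":0,"ay":0,"az":0,"hand":45}
    - {"dx":0,"dy":0,"dz":0,"ax":0,"ay":0,"az":0,"hand":60}
    - {"dx":0,"dy":0,"dz":0,"ax":0,"ay":0,"az":0,"hand":70}
    - {"dx":0,"dy":0,"dz":0,"ax":0,"ay":0,"az":0,"hand":70}
    - {"dx":0,"dy":0,"dz":0,"ax":0,"ay":0,"az":0,"hand":70}
    - {"dx":0,"dy":0,"dz":-0.6,"ax":0,"ay":0,"az":0,"hand":70}
    - {"dx":0,"dy":0,"dz":-1.3,"ax":0,"ay":0,"az":0,"hand":70}
    - {"dx":0,"dy":0,"dz":-2.2,"ax":0,"ay":0,"az":0,"hand":70}
    - {"dx":0,"dy":0,"dz":-3,"ax":0,"ay":0,"az":0,"hand":70}
    - {"dx":0,"dy":0,"dz":-3,"ax":0,"ay":0,"az":0,"hand":70}

```text
clock: 17.45
tool_pos: [0.5325, -0.2839, 0.2251]
eef_rot: [0.991, 0.131, 0.004, 0.002]
contact_force: [0.6, -0.2, -1.3]
opening: 0.795
```

Run:
```python
from h import *
from plant import eyes
for n in("wrist","scene"):
    m=eyes.camera_model(n);p,d=eyes.snapshot(n); cv2.imwrite(f"pics/{n}12.png",p[:,:,::-1]); pickle.dump((m,p,d),open(f"pics/{n}12.pkl","wb"))
P=cloud(m,d)
Q=P.reshape(-1,3);s=(Q[:,2]>.106)&(Q[:,2]<.116)&(np.hypot(Q[:,0]-.635,Q[:,1]-.24)<.05)
c,rr=cv2.minEnclosingCircle(Q[s][:,:2].astype(np.float32)); print("knob",c,rr)
k=np.array(c)-[.6425,.1305]; print("len",np.hypot(*k),"theta",np.radians(182.9)-np.arctan2(k[1],k[0]))
rows([((.5306,-.1,.23),pose(0)),((c[0],c[1],.22),pose(-20))])
```

```text
knob (0.6410892009735107, 0.24022500216960907) 0.00782107189297676
len 0.10973407153210828 theta 1.6085539941457976
tool [ 0.53   -0.2826  0.2211] yaw 15.12 t 17.55 q [ 0.45  0.71 -0.06  1.69  0.06  0.75 -0.95] F [ 0.1  0.2 -0.4]
d [ 0.803 -2.936 -0.148] a [ 1.00e-03 -1.00e-03  2.52e+00] mm 182.9
d [ 4.06  -7.93   0.018] a [ 1.000e-03 -1.000e-03  5.853e+00] mm 534.5
```

View pics/wrist12.png

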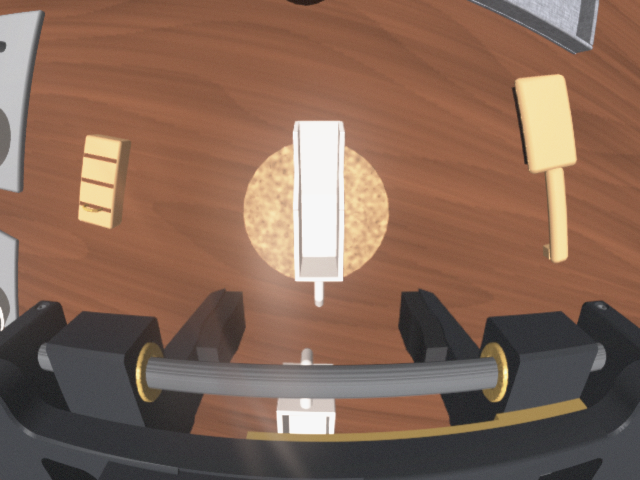

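The jug stands upright and free on the mat, and the knob is at (0.641,0.240), cover angle about 1.61. I'm going there with the jaw axis at 47°, in line with the return arc.

Run:
```python
from h import *
rows([((.55,-.05,.22),pose(80)),((.641,.240,.21),pose(137))])
```

```text
tool [ 0.53   -0.2826  0.2211] yaw 15.12 t 17.55 q [ 0.45  0.71 -0.06  1.69  0.06  0.75 -0.95] F [ 0.1  0.2 -0.4]
d [ 1.332 -3.656  0.018] a [ 2.0000e-03  0.0000e+00 -1.0814e+01] mm 233.5
d [ 4.057 -7.927  0.184] a [ 2.0000e-03  1.0000e-03 -2.0314e+01] mm 534.4
```

Emit:
servo_tool:
  deltas:
    - {"dx":1.33,"dy":-3.66,"dz":0,"ax":0,"ay":0,"az":-10.8,"hand":40}
    - {"dx":1.33,"dy":-3.66,"dz":0,"ax":0,"ay":0,"az":-10.8,"hand":40}
    - {"dx":1.33,"dy":-3.66,"dz":0,"ax":0,"ay":0,"az":-10.8,"hand":40}
    - {"dx":1.33,"dy":-3.66,"dz":0,"ax":0,"ay":0,"az":-10.8,"hand":40}
    - {"dx":4.06,"dy":-7.93,"dz":0.18,"ax":0,"ay":0,"az":-20.3,"hand":40}
    - {"dx":4.06,"dy":-7.93,"dz":0.18,"ax":0,"ay":0,"az":-20.3,"hand":40}
    - {"dx":4.06,"dy":-7.93,"dz":0.18,"ax":0,"ay":0,"az":-20.3,"hand":40}
    - {"dx":4.06,"dy":-7.93,"dz":0.18,"ax":0,"ay":0,"az":-20.3,"hand":40}
    - {"dx":4.06,"dy":-7.93,"dz":0.18,"ax":0,"ay":0,"az":-20.3,"hand":40}
    - {"dx":4.06,"dy":-7.93,"dz":0.18,"ax":0,"ay":0,"az":-20.3,"hand":40}

```text
clock: 18.8
tool_pos: [0.6393, 0.2468, 0.2076]
eef_rot: [0.475, 0.88, 0.001, -0.003]
contact_force: [0.1, -0.4, -0.5]
opening: 0.454
```

Run:
```python
from h import *
rows([((.641,.240,.21),pose(137))])
```

```text
tool [0.6393 0.2468 0.2076] yaw 123.32 t 18.8 q [-0.18  0.87 -0.52  1.4   0.47  0.99 -0.22] F [ 0.1 -0.4 -0.5]
d [-0.11  -0.038 -0.041] a [-0.005 -0.055 -2.28 ] mm 7.4
```

Emit:
servo_tool:
  deltas:
    - {"dx":-0.11,"dy":-0.04,"dz":0,"ax":0,"ay":0,"az":-2.28,"hand":40}
    - {"dx":-0.11,"dy":-0.04,"dz":0,"ax":0,"ay":0,"az":-2.28,"hand":40}
    - {"dx":-0.11,"dy":-0.04,"dz":0,"ax":0,"ay":0,"az":-2.28,"hand":40}
    - {"dx":-0.11,"dy":-0.04,"dz":0,"ax":0,"ay":0,"az":-2.28,"hand":40}

```text
clock: 19.3
tool_pos: [0.6423, 0.2332, 0.2091]
eef_rot: [0.373, 0.928, -0.001, -0.001]
contact_force: [0.1, 0.2, -0.1]
opening: 0.458
```

Run:
```python
from h import *
from plant import eyes
rows([((.641,.240,.12),pose(137))])
p,d=eyes.snapshot("wrist"); cv2.imwrite("pics/wrist13.png",p[:,:,::-1])
```

```text
tool [0.6423 0.2332 0.2091] yaw 136.2 t 19.3 q [-0.13  0.88 -0.58  1.41  0.52  1.01 -0.02] F [ 0.1  0.2 -0.1]
d [0.092 0.069 1.485] a [-0.016 -0.009 -0.133] mm 89.4
```

View pics/wrist13.png

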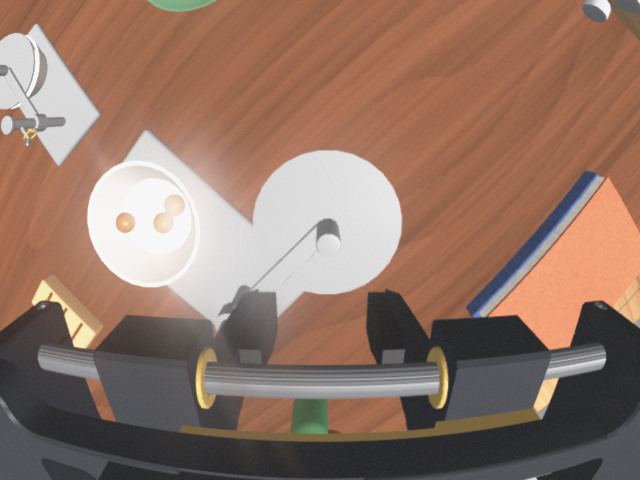

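Three beads are in the bowl at (125,222), (163,222), (175,205), and the knob (328,240) is between the fingers. Descending.

Emit:
servo_tool:
  deltas:
    - {"dx":0.09,"dy":0.07,"dz":0.5,"ax":0,"ay":0,"az":-0.1,"hand":40}
    - {"dx":0.09,"dy":0.07,"dz":1,"ax":0,"ay":0,"az":-0.1,"hand":40}
    - {"dx":0.09,"dy":0.07,"dz":1.4,"ax":0,"ay":0,"az":-0.1,"hand":40}
    - {"dx":0.09,"dy":0.07,"dz":1.48,"ax":0,"ay":0,"az":-0.1,"hand":40}
    - {"dx":0.09,"dy":0.07,"dz":1.48,"ax":0,"ay":0,"az":-0.1,"hand":40}

```text
clock: 19.98
tool_pos: [0.642, 0.2404, 0.1218]
eef_rot: [0.368, 0.93, 0.0, 0.0]
contact_force: [1.0, 0.2, 0.3]
opening: 0.452
```

Run:
```python
from h import *
H=np.array([.6425,.1305]); n=np.array([np.cos(np.radians(47)),np.sin(np.radians(47))])
w=[]
for th in (1.5,1.3,1.1,.9,.7,.5,.3,.12,.0,-.06):
    a=np.radians(182.9)-th; k=H+.11*np.array([np.cos(a),np.sin(a)])-.012*n
    w.append(((k[0],k[1],.12),pose(137)))
rows(w)
```

```text
tool [0.642  0.2404 0.1218] yaw 136.82 t 19.98 q [-0.16  0.98 -0.53  1.46  0.59  0.86 -0.08] F [1.  0.2 0.3]
d [ 0.148 -0.355  0.03 ] a [ 0.004  0.001 -0.03 ] mm 23.1
d [ 0.353 -0.658  0.03 ] a [ 0.004  0.001 -0.03 ] mm 44.8
d [ 0.495 -0.995  0.03 ] a [ 0.004  0.001 -0.03 ] mm 66.7
d [ 0.566 -1.355  0.03 ] a [ 0.004  0.001 -0.03 ] mm 88.1
d [ 0.564 -1.721  0.03 ] a [ 0.004  0.001 -0.03 ] mm 108.7
d [ 0.49  -2.079  0.029] a [ 0.004  0.001 -0.03 ] mm 128.2
d [ 0.346 -2.416  0.029] a [ 0.004  0.001 -0.03 ] mm 146.4
d [ 0.161 -2.689  0.029] a [ 0.004  0.001 -0.03 ] mm 161.6
d [ 0.013 -2.85   0.029] a [ 0.004  0.001 -0.03 ] mm 171.0
d [-0.069 -2.924  0.029] a [ 0.004  0.001 -0.03 ] mm 175.5
```

Emit:
servo_tool:
  deltas:
    - {"dx":0.15,"dy":-0.35,"dz":0.03,"ax":0,"ay":0,"az":0,"hand":40}
    - {"dx":0.35,"dy":-0.66,"dz":0.03,"ax":0,"ay":0,"az":0,"hand":40}
    - {"dx":0.5,"dy":-1.0,"dz":0.03,"ax":0,"ay":0,"az":0,"hand":40}
    - {"dx":0.57,"dy":-1.35,"dz":0.03,"ax":0,"ay":0,"az":0,"hand":40}
    - {"dx":0.56,"dy":-1.72,"dz":0.03,"ax":0,"ay":0,"az":0,"hand":40}
    - {"dx":0.49,"dy":-2.08,"dz":0.03,"ax":0,"ay":0,"az":0,"hand":40}
    - {"dx":0.35,"dy":-2.42,"dz":0.03,"ax":0,"ay":0,"az":0,"hand":40}
    - {"dx":0.16,"dy":-2.69,"dz":0.03,"ax":0,"ay":0,"az":0,"hand":40}
    - {"dx":0.05,"dy":-2.8,"dz":0.03,"ax":0,"ay":0,"az":0,"hand":40}
    - {"dx":0.01,"dy":-2.85,"dz":0.03,"ax":0,"ay":0,"az":0,"hand":40}

```text
clock: 21.22
tool_pos: [0.5254, 0.1155, 0.12]
eef_rot: [0.368, 0.93, 0.001, 0.001]
contact_force: [0.7, -0.9, 0.3]
opening: 0.456
```

Emit:
servo_tool:
  deltas:
    - {"dx":0,"dy":0,"dz":0,"ax":0,"ay":0,"az":0,"hand":40}

```text
clock: 21.35
tool_pos: [0.5248, 0.116, 0.1197]
eef_rot: [0.368, 0.93, 0.0, 0.0]
contact_force: [-0.8, 0.3, 0.3]
opening: 0.452
```

Run:
```python
from h import *
from plant import eyes
H=np.array([.6425,.1305]); n=np.array([np.cos(np.radians(47)),np.sin(np.radians(47))])
w=[]
for th in (-.03,-.06):
    a=np.radians(182.9)-th; k=H+.11*np.array([np.cos(a),np.sin(a)])-.012*n
    w.append(((k[0],k[1],.12),pose(137)))
rows(w)
p,d=eyes.snapshot("wrist"); cv2.imwrite("pics/wrist14.png",p[:,:,::-1])
```

```text
tool [0.5248 0.116  0.1197] yaw 136.81 t 21.35 q [-0.03  0.83 -0.47  1.94  0.71  0.54 -0.17] F [-0.8  0.3  0.3]
d [-0.034 -0.039 -0.005] a [ 0.006  0.    -0.031] mm 3.1
d [-0.075 -0.076 -0.005] a [ 0.006  0.    -0.031] mm 6.4
```

View pics/wrist14.png

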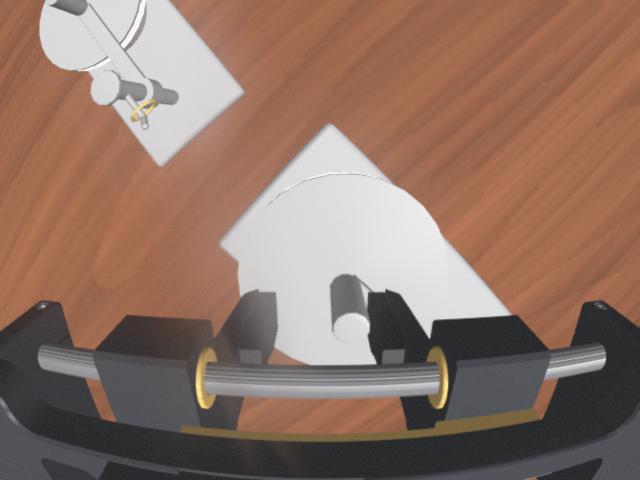

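The cover is over the bowl, with the knob (348,320) against the right finger. Nudging to the stop.

Emit:
servo_tool:
  deltas:
    - {"dx":-0.03,"dy":-0.03,"dz":0,"ax":0,"ay":0,"az":0,"hand":40}
    - {"dx":-0.06,"dy":-0.06,"dz":0,"ax":0,"ay":0,"az":0,"hand":40}
    - {"dx":-0.06,"dy":-0.06,"dz":0,"ax":0,"ay":0,"az":0,"hand":40}

```text
clock: 21.78
tool_pos: [0.5256, 0.1145, 0.12]
eef_rot: [0.367, 0.93, 0.004, 0.0]
contact_force: [1.4, 6.5, -2.4]
opening: 0.452
```

Reaction of 6.5 N: the cover is at its stop. Centre the tool off the knob, rise, and look.

Emit:
servo_tool:
  deltas:
    - {"dx":0.06,"dy":0.2,"dz":0,"ax":0,"ay":0,"az":0,"hand":40}
    - {"dx":0.06,"dy":0.2,"dz":0,"ax":0,"ay":0,"az":0,"hand":40}
    - {"dx":0.06,"dy":0.2,"dz":-0.5,"ax":0,"ay":0,"az":0,"hand":40}
    - {"dx":0.06,"dy":0.2,"dz":-1.2,"ax":0,"ay":0,"az":0,"hand":40}
    - {"dx":0.06,"dy":0.2,"dz":-2.2,"ax":0,"ay":0,"az":0,"hand":40}
    - {"dx":0.06,"dy":3.2,"dz":-2.5,"ax":0,"ay":0,"az":0,"hand":40}
    - {"dx":-1,"dy":-3,"dz":-2.5,"ax":0,"ay":0,"az":0,"hand":40}
    - {"dx":-1,"dy":-3,"dz":-2.5,"ax":0,"ay":0,"az":0,"hand":40}
    - {"dx":-1,"dy":-3,"dz":-2.5,"ax":0,"ay":0,"az":0,"hand":40}
    - {"dx":-1,"dy":-3,"dz":-2.5,"ax":0,"ay":0,"az":0,"hand":40}

```text
clock: 23.02
tool_pos: [0.4495, -0.0533, 0.269]
eef_rot: [0.368, 0.93, -0.001, -0.0]
contact_force: [0.8, -1.2, 0.7]
opening: 0.453
```

Run:
```python
from h import *
from plant import eyes
rows([])
for n in("scene","side"):
    m=eyes.camera_model(n);p,d=eyes.snapshot(n); cv2.imwrite(f"pics/{n}15.png",p[:,:,::-1])
    Q=cloud(m,d).reshape(-1,3);s=(Q[:,2]>.106)&(Q[:,2]<.116)&(np.hypot(Q[:,0]-.535,Q[:,1]-.125)<.04)
    if s.any():
        c,rr=cv2.minEnclosingCircle(Q[s][:,:2].astype(np.float32)); k=np.array(c)-[.6425,.1305]; print(n,"knob",c,rr,"theta",np.radians(182.9)-np.arctan2(k[1],k[0])%(2*np.pi))
```

```text
tool [ 0.4495 -0.0533  0.269 ] yaw 136.8 t 23.02 q [ 0.47  0.53 -0.69  2.04  0.5   0.74  0.28] F [ 0.8 -1.2  0.7]
scene knob (0.5326118469238281, 0.12410911917686462) 0.009413032792508602 theta -0.007478065085136709
side knob (0.5310072302818298, 0.12426058948040009) 0.009246260859072208 theta -0.005289607840121224
```

View pics/scene15.png

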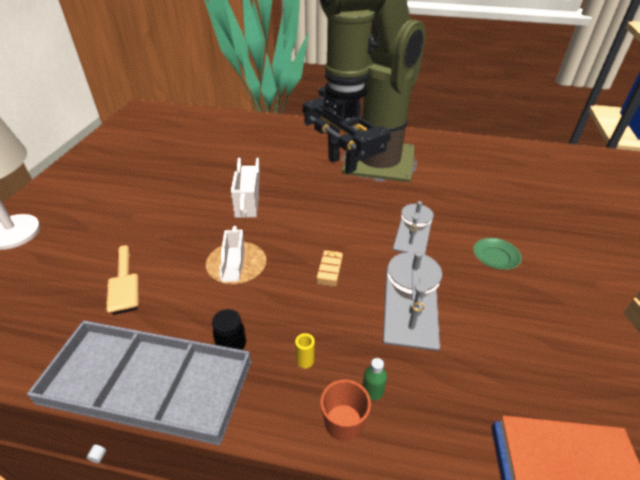

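View pics/side15.png

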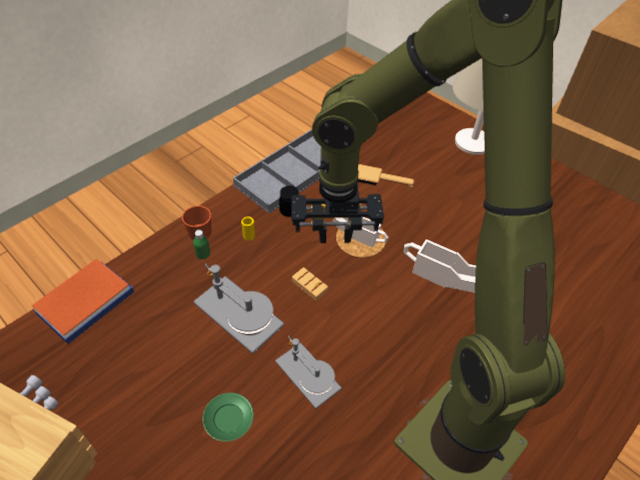

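The cover is home (angle ≈ 0, knob at (0.532,0.124)), the jug stands on the mat at scene (233,258), the bystanders are unmoved and the arm is clear. Settle the arm briefly and hand in.

Emit:
servo_tool:
  deltas:
    - {"dx":0,"dy":0,"dz":0,"ax":0,"ay":0,"az":0,"hand":40}
    - {"dx":0,"dy":0,"dz":0,"ax":0,"ay":0,"az":0,"hand":40}

```text
clock: 23.38
tool_pos: [0.4519, -0.0496, 0.2692]
eef_rot: [0.367, 0.93, 0.0, 0.0]
contact_force: [0.2, 0.6, -0.5]
opening: 0.455
```

```bash
python3 -c "
from plant import r
print(r.finish_job())"
```

```text
the job is handed in; nothing more can be done
None
```

The job is done and handed in at about 23 s of the 72 s; finish_job gives no verdict.

I swung the cover to about 1.6 rad, lifted the smaller jug level and turned its spout to the larger bowl. I then tilted it to about 32°, which was enough for all the beads to roll out. The jug went back on the mat, was released, and the cover was pushed home to its stop.

**Last checks:**
- **Beads:** all three were seen in the bowl before the cover closed over it. They could not be seen after that.
- **Jug:** it stands upright and released, with jug_mid within about 5 mm of the mat's centre. My mat-centre fits differed by up to about 9 mm between views (one was a poor fit), well inside the 30 mm allowed.
- **Cover:** its angle measured about −0.006 rad from both cameras, which is zero within measuring error.
- **Other things:** by eye, the bystanders look where they were at the start; I did not measure them. The arm was clear of everything.

No check failed.

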